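# Locate a board blank on a sanding jig and lock its hold-down

## Robot

A 7-joint arm with a two-finger parallel gripper is mounted at the origin on the work surface. World frame = base frame: x ahead of the robot, y to its left, z up, the work surface at z = 0. Lengths are in mm, angles in rad, forces in N, time in s.
With the tool pointing down it reaches from about 400 to 875 mm from the base axis. Payload 4.4 kg.
Tool frame: the origin (TCP) lies midway between the tips of the shut fingers; the grasp point (between the pads) lies 19 mm behind it; z points along the fingers, y is the direction in which the jaws open and shut (so a half turn about z gives the same grasp; the last joint's range is limited). The gripper opens to 85 mm and grips with 20 to 120 N. Pads are 22 mm wide; open, the fingers measure 114 mm over their backs; the gripper's body (76 mm by 85 mm) begins 54 mm behind the grasp point. The pads swing forward as they close: fully open they stand 13 mm farther back than shut.
Start: joints at [1.135, 0.628, 0.038, 1.517, -0.027, 0.996, -0.02], TCP at [234.957, -606.064, 231.313] pointing down, gripper open.
Joint ranges: [-3.06, 3.06], [-0.37, 2.12], [-1.25, 1.32], [0.18, 2.47], [-1.1, 4.24], [0.23, 1.98], [-2.94, 2.94]. Speed limits (rad/s): [2.57, 2.57, 3.14, 3.14, 3.14, 3.14, 3.14].

## Interface

Orientations are given as a rotation vector (axis times angle).
In Python, from plant import env gives the robot as it stands.
- The arm moves only by the tool arm_command, never from a script. Its argument "increments" is a list of rows, each a list of 3 entries, a list of its own where there are three numbers: the turn, a rotation vector about the tool's x, y, z as a fraction of full scale, then the shift along the tool's x, y, z as a fraction of full scale, then the closure, from 0 (fully open) to 1 (shut). In form: [[[wx, wy, wz], [tx, ty, tz], gripper], ...]. A call has 1 to 20 rows; each row shifts and turns the commanded pose from where the row before left it, along the tool's axes as they then stand; what a row does not reach is not made up. Full scale, the value 1, is 4 cm for a shift and 0.1 rad for a turn. A row lasts 1/10 s, in which the tool goes at most 50 mm and 8.59 degrees, less where a joint would pass 70% of its speed; a pose out of reach is approached as far as the arm can. A call with a number of a shift or a turn outside -1 to 1 is refused whole. A call with a gripper value outside its range is refused whole. The fingers move at their own pace and stop on an object; "newtons" is the grip in N (left out, the last holds). Time passes only in rows, so rows that do not move let the fingers close. It gives the time, the measured TCP pose, the force and the opening at its end, in the units of the state.
- env.sense(): the state, without advancing time (a new reading comes with each control period).
- env.grab_frame(name): name is "side" or "top" or "wrist"; returns (picture, depth): 480x640x3 uint8, red, green, blue; 480x640 float32, mm along the optical axis (not along the pixel's ray), 0 where there is no reading.
- env.camera_model(name): a dict with "camera_matrix" (3x3 intrinsics, pixels), "extrinsics" (4x4, takes a point from camera to world coordinates). Camera axes: x right, y down, z forward; pixel columns grow to the right and rows downward; lengths in mm; the calibration is good to about 2 mm. The wrist camera is an equidistant fisheye: a pixel r from the principal point sees the ray r / f radians off the axis. A picture is of the moment at which its call begins: read the wrist's pose just before it. camera_model takes no time and is no camera call; for the wrist camera it gives the pose at the moment of the call.
- env.close_job(): hands the job in, once; it reports no verdict.
The state is a dict: "time": time; "joints": joint angles; "qd": joint speeds; "joint_efforts": joint torques, N m; "tcp_pos": TCP position; "orientation": TCP orientation; "ft_force": force on the tool from outside, world axes, zero at the start; "wrist_torque": the same for the moment, N m; "gripper_width": opening from 0.0 (shut) to 1.0 (fully open).
Only numpy, scipy, OpenCV 4.12 (cv2) and the standard library are available. Lean on these libraries where they do the work, as an engineer would, in place of code of your own. Each camera call takes 0.05 s, during which the arm holds its last target.

## Task

Get the board blank ready for sanding: without lifting it off the jig, nudge it against the fence and along it until its hole drops over the locating pin and it lies flat. Then take the hold-down dog from its leaning holder, lower its T-foot into the jig's slot beside the blank with the arm lengthwise until its collar sits on the rails, and turn it a quarter turn so the foot locks and the arm reaches over the blank. Let go, and leave the other things on the table where they are.

Things in the scene. Friction and masses are not known exactly. Their poses are not given: they have to be found in the camera images.
- jig: Fixed plywood jig, 300 (x) x 210 mm (y -110 to +100), origin on the table under it, z up; flat bed top 45 mm above the table. Its x axis runs along fence and slot, roughly away from the robot.
- fence_mid (a point): Middle of the inner foot of the jig's wooden fence, at jig x = 0, y = -86, z = 45 mm. The fence stands on the bed's -y edge along its whole length, 30 mm high. Axes as the jig's.
- pin_top (a point): Top centre of the fixed steel locating pin, diameter 16 mm with a bevelled top, standing 10 mm above the bed at jig x = +60, y = -30 mm (55 mm above the table). Axes as the jig's.
- slot_mid (a point): Middle of the aluminium T-slot's opening, at jig x = 0, y = +55, z = 45 mm, level with the bed; axes as the jig's. The slot runs along jig x from -142 to +142 mm: opening 19 mm wide between rails 8 mm thick; cavity below them 50 mm wide, 25 mm high.
- blank: Loose wooden board 180 (x) x 110 (y) x 20 (z) mm, 0.2 to 0.4 kg, too wide to grasp. Origin: centre of its underside. It starts with its +x end propped on the pin's top, -x end on the bed, short of its place by 20 to 38 mm along jig +x, 8 to 26 mm off the fence, up to 0.1 rad askew. Home: flat, at jig x = +25, y = -30, z = 45 mm, axes as the jig's, its -y side about 1 mm from the fence.
- blank_hole (a point): Centre of the hole at the blank's underside, 35 mm from the blank's origin along its +x; a round through hole, 19 mm across. Axes as the blank's.
- dog: Hold-down dog, 99 mm tall, 0.3 to 0.5 kg. Origin: centre of the underside of its round collar (40 mm across, 10 thick); z up its stem. In the holder it leans 30 degrees from vertical, handle towards the robot, arm (+x) uphill and away; pull it out along its own z (25 mm frees it). In the slot the collar rests on the rails (origin 45 mm above the table).
- dog_foot (a point): Middle of the dog's T-foot, at dog z = -15 mm; the foot is 40 (x) x 14 (y) x 8 (z) mm on a 13 mm round stem. With the collar on the slot's rails the foot is clear below them and can turn. Axes as the dog's.
- dog_grip (a point): Middle of the dog's upright wooden handle, at dog z = 60 mm; the handle is 50 (x) x 22 (y) mm, z = 35 to 80 mm, above the arm: pinch it across its 22 mm. Axes as the dog's.
- dog_tip (a point): End of the dog's steel arm, lower edge, at dog x = 58, z = 23 mm. The arm is 24 mm wide and 12 thick, from dog x = -24 to +58. The quarter turn brings it from along the slot to pointing to jig -y, 3 mm above the blank's top.
- holder: Fixed dark wooden holder, base 125 x 100 mm, origin on the table, x roughly away from the robot. Its plate, 110 x 70 mm, slopes 30 degrees down towards -x; the dog stands in the plate's oblong hole (43 x 16.5 mm). The middle of the plate's top is 90 mm above the origin.
- tin: Low round tin, 72 mm across, 52 mm tall, left of the jig: leave it.
- offcut: Wooden offcut 130 x 50 x 30 mm, right of the jig: leave it.
- brush: Hand brush lying beyond the jig's left side: leave it.
- screwdriver: Screwdriver lying beyond the holder: leave it.
- slice: Round slice of wood, 110 mm across, 18 mm thick, at the right: leave it.
- jar: Open glass jar, 80 mm across, 100 mm tall, at the left: leave it.
- drill: Cordless drill, about 210 mm tall, standing on its battery at the right: leave it.
Mind the look-alikes: they are no part of the job. What is shaped like the dog but purple is not meant. Of the things that look like the blank, the smaller one is meant.

How it is judged:
By the outcome, as a careful person would: the job done as asked, in the order asked, and still so for the second after the job is handed in, with the robot touching nothing.
It also fails if it takes over 61 s, if anything falls off the work surface, if the arm or the gripper's body presses on something with over 40 N, if the wrist force passes 120 N, or if a joint passes its speed limit or range.

## Working session

There is one attempt and no reset: what is moved stays moved. The work goes in short steps, Python scripts to look and compute and a tool call to move; the robot and the scene stay as the last step left them, time stands still between calls to the robot, and variables do not carry over. Pictures are saved under pics/ and viewed, and the job is handed in when it is done.

Besides the shell and the picture viewer there is one more tool, called after "Call:" as name(argument=value, ...) on one line, values as JSON. arm_command: Moves the arm, as the interface text tells. Shift numbers are shares of 4 cm and turn numbers shares of 0.1 rad, none past 1 either way. Its arguments: {"type":"object","properties":{"increments":{"type":"array"},"newtons":{"type":"number"}},"required":["increments"]}

```bash
ls; mkdir -p pics; python3 - <<'E'
from plant import env
import cv2,numpy as np
for n in ("side","top"):
    p,d=env.grab_frame(n); cv2.imwrite(f"pics/{n}0.png",p[:,:,::-1]); np.savez(f"pics/{n}0.npz",p=p,d=d)
    m=env.camera_model(n); print(n,np.round(m["camera_matrix"],1).tolist(),np.round(m["extrinsics"],3).tolist())
s=env.sense();print(s)
E
```

```text
pics
side [[555.1, 0.0, 325.0], [0.0, 555.1, 227.7], [0.0, 0.0, 1.0]] [[-0.898, -0.327, 0.294, 78.296], [-0.44, 0.674, -0.593, 825.922], [-0.004, -0.662, -0.749, 1137.608], [0.0, 0.0, 0.0, 1.0]]
top [[569.6, 0.0, 326.6], [0.0, 569.6, 242.9], [0.0, 0.0, 1.0]] [[-0.006, -0.996, 0.085, 368.52], [-1.0, 0.008, 0.015, 4.252], [-0.015, -0.085, -0.996, 1740.112], [0.0, 0.0, 0.0, 1.0]]
{'time': 0.1, 'joints': array([ 1.13520525,  0.62927525,  0.0384308 ,  1.5182508 , -0.02700826,
        0.99630016, -0.02000635]), 'qd': array([-0.00123172, -0.00180837, -0.00107081, -0.00453792, -0.00132843,
       -0.00035147,  0.00073121]), 'joint_efforts': array([ 2.61307534e-03, -5.64532578e+01,  1.23017874e+00, -1.93969470e+01,
        1.11615230e-02,  5.54412778e-03,  1.19716913e-05]), 'tcp_pos': array([ 234.76208552, -605.53088576,  230.47227605]), 'orientation': array([-3.08638770e+00, -5.77253765e-01,  4.99974421e-04]), 'ft_force': array([ 0.24823546, -0.64997457,  0.64231934]), 'wrist_torque': array([-0.01650746, -0.03685511, -0.02587254]), 'gripper_width': 1.001304902510672}
```

View pics/side0.png

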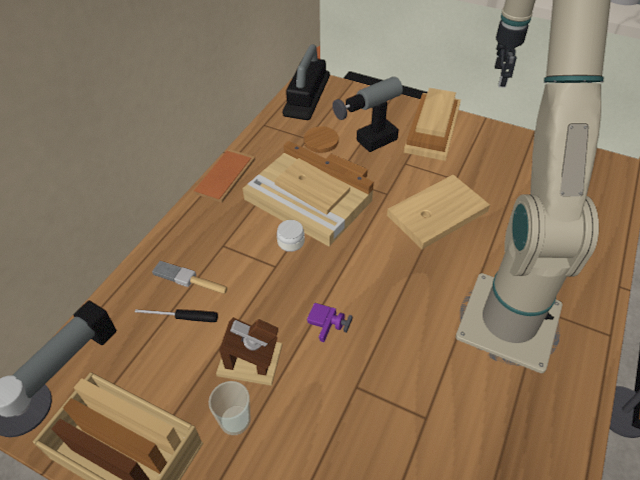

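View pics/top0.png

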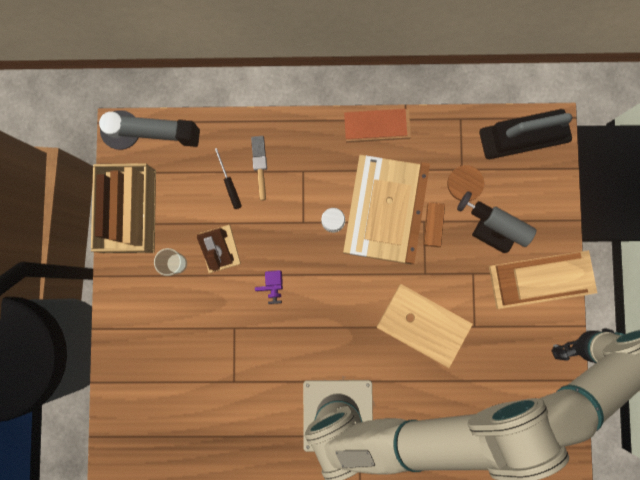

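The top view shows the jig around (385,208) with the blank on it, the holder with the dog at (215,248), and the purple decoy at (270,285). The side view shows the jig at (307,190) and the holder at (250,345). Next I'll zoom in.

```bash
cat > h.py <<'E'
import numpy as np,cv2
from plant import env
def xyz(n,d,m=None):
    m=m or env.camera_model(n);K=m["camera_matrix"];T=m["extrinsics"]
    v,u=np.mgrid[:d.shape[0],:d.shape[1]]
    P=np.stack([(u-K[0,2])/K[0,0]*d,(v-K[1,2])/K[1,1]*d,d],-1)
    return P@T[:3,:3].T+T[:3,3]
def ray(n,uv,z):
    m=env.camera_model(n);K=m["camera_matrix"];T=m["extrinsics"]
    uv=np.atleast_2d(np.asarray(uv,float))
    r=np.c_[(uv[:,0]-K[0,2])/K[0,0],(uv[:,1]-K[1,2])/K[1,1],np.ones(len(uv))]@T[:3,:3].T
    s=(z-T[2,3])/r[:,2]
    return T[:3,3]+r*s[:,None]
def proj(n,P):
    m=env.camera_model(n);K=m["camera_matrix"];T=m["extrinsics"]
    c=(np.atleast_2d(P)-T[:3,3])@T[:3,:3]
    return np.c_[c[:,0]/c[:,2]*K[0,0]+K[0,2],c[:,1]/c[:,2]*K[1,1]+K[1,2]]
E
python3 - <<'E'
from h import *
def crop(n,x,y,w,h,k,o):
    p=np.load(f"pics/{n}0.npz")["p"][y:y+h,x:x+w,::-1]
    cv2.imwrite(o,cv2.resize(p,None,fx=k,fy=k,interpolation=cv2.INTER_CUBIC))
crop("top",335,145,105,125,4.8,"pics/c1.png")
crop("side",235,130,145,120,5,"pics/c2.png")
crop("top",185,215,65,65,8,"pics/c3.png")
crop("side",205,305,90,90,6,"pics/c4.png")
E
```

```text
(no output)
```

View pics/c1.png

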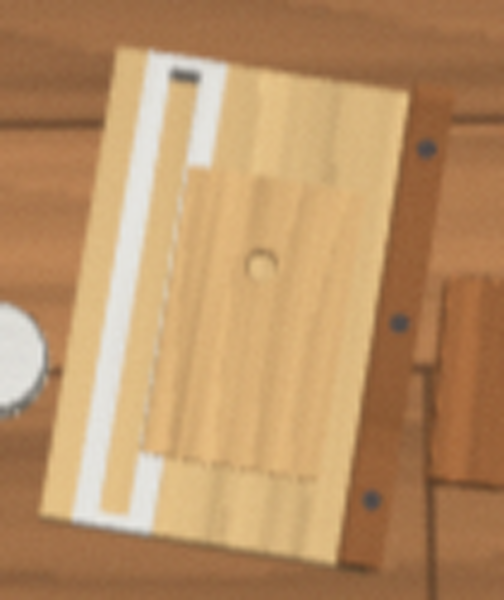

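View pics/c2.png

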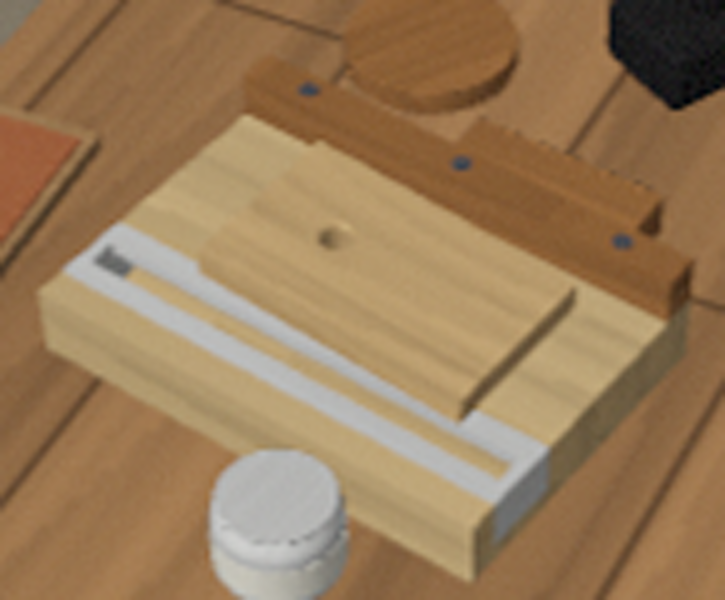

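View pics/c3.png

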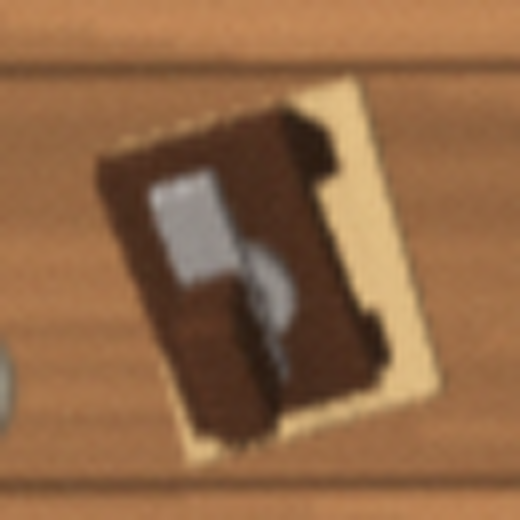

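View pics/c4.png

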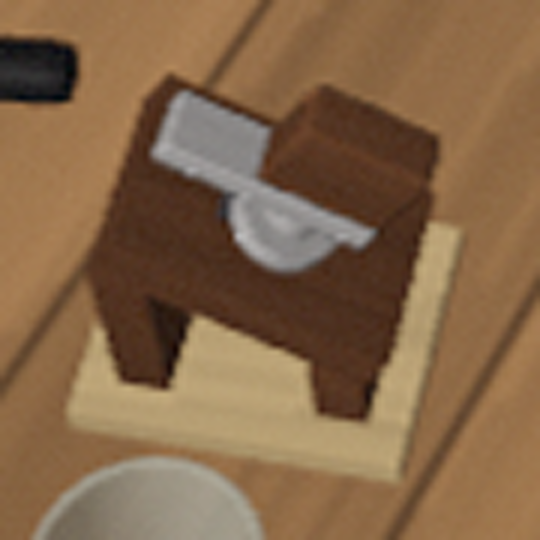

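```bash
python3 - <<'E'
from h import *
def T(c): return np.array(c)/4.8+[335,145]-0.4
def S(c): return np.array(c)/5+[235,130]-0.4
L=np.array([[150,100],[-150,100],[-150,-86],[150,-86]],float)
def fit(W):
    a=L-L.mean(0);b=W-W.mean(0)
    th=np.arctan2((a[:,0]*b[:,1]-a[:,1]*b[:,0]).sum(),(a*b).sum());c,s=np.cos(th),np.sin(th);R=np.array([[c,-s],[s,c]])
    o=W.mean(0)-R@L.mean(0);return o,th,W-(L@R.T+o)
for n,f,pts in(("top",T,[(115,47),(40,515),(337,565),(409,92)]),("side",S,[(40,293),(478,519),(668,318),(243,117)])):
    W=ray(n,f(pts),45)[:,:2];o,th,r=fit(W);print(n,o.round(1),round(th,4),r.round(1).tolist())
    c,s=np.cos(th),np.sin(th)
    d=np.load(f"pics/{n}0.npz")["d"];P=xyz(n,d)
    J=(P[...,:2]-o)@np.array([[c,-s],[s,c]])
    # blank: pixels in jig area above bed +8
    m=(abs(J[...,0])<150)&(J[...,1]>-80)&(J[...,1]<60)&(P[...,2]>56)&(P[...,2]<90)
    k,lab,st,_=cv2.connectedComponentsWithStats(m.astype(np.uint8));i=1+np.argmax(st[1:,4]);m=lab==i
    Q=np.c_[J[m],P[m][:,2]]
    A=np.c_[Q[:,:2],np.ones(len(Q))];co=np.linalg.lstsq(A,Q[:,2],rcond=None)[0]
    print(len(Q),"plane",co.round(4), "rect",cv2.minAreaRect(Q[:,:2].astype(np.float32)))
    b=(abs(J[...,0])<145)&(J[...,1]>75)&(J[...,1]<95);print("bed z",np.median(P[b][:,2]))
    if n=="top":
        pts=dict(bl=(145,455),br=(315,480),tl=(190,167),tr=(365,190),hole=(261,267))
    else: pts=dict(bl=(460,405),br=(575,287),tl=(203,265),tr=(318,142),hole=(335,236))
    for kk,v in pts.items():
        z=65 if kk[0]=='b' else 78 if kk[0]=='t' else 73
        w=ray(n,f(v),z)[0,:2]; print(kk,((w-o)@np.array([[c,-s],[s,c]])).round(1))
E
```

```text
top [ 615.9 -142.9] -0.1682 [[-0.1, 0.5], [0.5, 0.0], [-0.8, -0.2], [0.4, -0.4]]
2265 plane [ 6.21000e-02 -4.20000e-03  7.13251e+01] rect ((-12.037406921386719, -11.219856262207031), (112.40674591064453, 180.38217163085938), 89.6461181640625)
bed z 45.313139594995505
bl [-104.1   42.4]
br [-102.7  -62.9]
tl [74.8 43.2]
tr [ 77.6 -65. ]
hole [21.1 -9.6]
side [ 616.2 -146.1] -0.1551 [[-0.4, -0.6], [2.2, -3.2], [0.0, 1.4], [-1.8, 2.4]]
2116 plane [ 5.61000e-02 -2.50000e-02  7.10197e+01] rect ((-12.668266296386719, -12.737068176269531), (128.7041015625, 185.42564392089844), 88.90286254882812)
bed z 45.595023755721286
bl [-103.9   51.1]
br [-105.   -58.3]
tl [65.3 55. ]
tr [ 74.1 -62.2]
hole [22.8 -9. ]
```

```bash
cat >> h.py <<'E'
from scipy.spatial.transform import Rotation as Ro
JO=np.array([615.9,-142.9]);JT=-0.168
def j2w(x,y,z): c,s=np.cos(JT),np.sin(JT); return np.array([JO[0]+c*x-s*y,JO[1]+s*x+c*y,z])
def w2j(p): c,s=np.cos(JT),np.sin(JT);d=np.asarray(p)[...,:2]-JO; return np.stack([c*d[...,0]+s*d[...,1],-s*d[...,0]+c*d[...,1]],-1)
def down(yaw): # tool x at world yaw, z down
    return Ro.from_euler('z',yaw)*Ro.from_euler('x',np.pi)
def st():
    s=env.sense();return s,np.array(s["tcp_pos"]),Ro.from_rotvec(s["orientation"])
def goto(p,R):
    s,q,Q=st()
    turn=(Q.inv()*R).as_rotvec(); sh0=Q.inv().apply(p-q); sh1=R.inv().apply(p-q)
    print("t",round(s["time"],2),"tcp",q.round(1),"jig",w2j(q).round(1),"F",np.round(s["ft_force"],1),"w",round(s["gripper_width"],2))
    print("turn/0.1:",(turn/.1).round(2),"shift/40 (cur axes):",(sh0/40).round(3),"(goal axes):",(sh1/40).round(3))
E
python3 - <<'E'
from h import *
s,q,Q=st(); print(Q.as_matrix().round(3))
goto(j2w(0,75,150),down(JT)); goto(j2w(0,75,150),down(JT+np.pi))
d=np.load("pics/top0.npz");P=xyz("top",d["d"]);print("drill",P[230,505],P[205,470],"holder",P[247,213])
# obstacles: highest points
for (u,v) in [(520,228),(420,225),(332,218),(405,330)]: print(u,v,P[v,u].round())
E
```

```text
[[ 0.932  0.361 -0.001]
 [ 0.361 -0.932  0.002]
 [-0.    -0.002 -1.   ]]
t 0.1 tcp [ 234.8 -605.5  230.5] jig [-298.4 -519.8] F [ 0.2 -0.6  0.6] w 1.0
turn/0.1: [-0.02  0.    5.38] shift/40 (cur axes): [14.025 -8.947  2.027] (goal axes): [  7.46  -14.871   2.012]
t 0.1 tcp [ 234.8 -605.5  230.5] jig [-298.4 -519.8] F [ 0.2 -0.6  0.6] w 1.0
turn/0.1: [-1.000e-02 -2.000e-02 -2.604e+01] shift/40 (cur axes): [14.025 -8.947  2.027] (goal axes): [-7.46  14.871  2.012]
drill [ 530.48528691 -455.21456312  202.39078227] [ 601.70874821 -366.45834273  187.41492462] holder [495.81594718 350.7117582  133.08598465]
520 228 [ 535. -494.  209.]
420 225 [ 570. -258.   -6.]
332 218 [586.  13.  56.]
405 330 [ 252. -203.   21.]
```

Call:
arm_command(increments=[[[0,0,0.9],[0,0,-0.4],1],[[0,0,0.9],[0,0,-0.4],1],[[0,0,0.9],[0,0,-0.4],1],[[0,0,0.9],[0,0,-0.4],1],[[0,0,0.9],[0,0,-0.4],1],[[0,0,0.88],[0,0,-0.2],1]], newtons=40)

```text
time: 0.7
tcp_pos: [235.1, -606.4, 320.4]
orientation: [3.129, -0.269, 0.001]
ft_force: [1.2, -0.3, -0.1]
gripper_width: 0.002
```

Call:
arm_command(increments=[[[0,0,0],[0.37,-0.74,0],1],[[0,0,0],[0.37,-0.74,0],1],[[0,0,0],[0.37,-0.74,0],1],[[0,0,0],[0.37,-0.74,0],1],[[0,0,0],[0.37,-0.74,0],1],[[0,0,0],[0.37,-0.74,0],1],[[0,0,0],[0.37,-0.74,0],1],[[0,0,0],[0.37,-0.74,0],1],[[0,0,0],[0.37,-0.74,0],1],[[0,0,0],[0.37,-0.74,0],1],[[0,0,0],[0.37,-0.74,0],1],[[0,0,0],[0.37,-0.74,0],1],[[0,0,0],[0.37,-0.74,0],1],[[0,0,0],[0.37,-0.74,0],1],[[0,0,0],[0.37,-0.74,0],1],[[0,0,0],[0.37,-0.74,0],1],[[0,0,0],[0.37,-0.74,0],1],[[0,0,0],[0.37,-0.74,0],1],[[0,0,0],[0.37,-0.74,0],1],[[0,0,0],[0.37,-0.74,0],1]])

```text
time: 2.7
tcp_pos: [626.3, -70.8, 318.9]
orientation: [3.13, -0.264, -0.001]
ft_force: [0.2, 0.0, 1.0]
gripper_width: -0.002
```

```bash
python3 - <<'E'
from h import *
goto(j2w(0,75,150),down(JT))
m=env.camera_model("wrist");p,d=env.grab_frame("wrist");cv2.imwrite("pics/w1.png",p[:,:,::-1])
print(m)
p,d=env.grab_frame("top");cv2.imwrite("pics/t1.png",p[:,:,::-1])
E
```

```text
t 2.7 tcp [626.3 -70.8 318.9] jig [-1.8 72.8] F [0.2 0.  1. ] w -0.0
turn/0.1: [ 0.    0.01 -0.  ] shift/40 (cur axes): [ 0.049 -0.055  4.222] (goal axes): [ 0.046 -0.055  4.222]
{'camera_matrix': array([[371.64829954,   0.        , 317.12811159],
       [  0.        , 371.64829954, 236.42604335],
       [  0.        ,   0.        ,   1.        ]]), 'extrinsics': array([[-1.65792609e-01, -9.33561082e-01, -3.17768025e-01,
         7.08474486e+02],
       [-9.86159580e-01,  1.56476541e-01,  5.48121884e-02,
        -8.51083949e+01],
       [-1.44728469e-03,  3.22457437e-01, -9.46582858e-01,
         4.60712695e+02],
       [ 0.00000000e+00,  0.00000000e+00,  0.00000000e+00,
         1.00000000e+00]])}
```

View pics/w1.png

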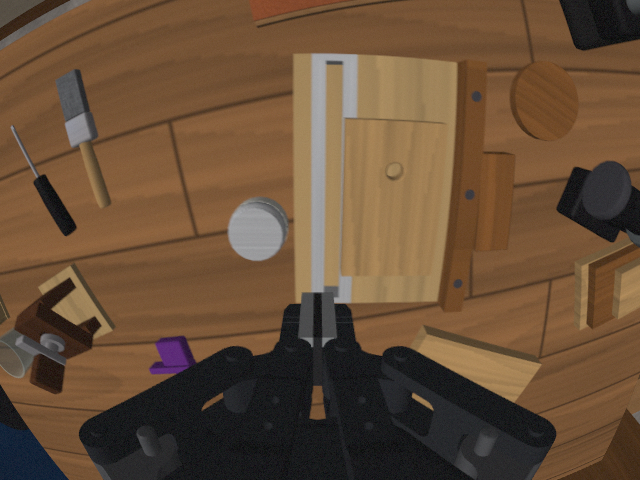

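The wrist view shows the jig with the +y edge corners at about (294,54) and (295,302), and the fence foot at (457,62) and (441,303). The blank's hole is at (395,170). I'll cross-check the jig pose from these points.

```bash
cat >> h.py <<'E'
def wray(m,uv,z=None):
    K=m["camera_matrix"];T=m["extrinsics"];uv=np.atleast_2d(np.asarray(uv,float))
    d=(uv-[K[0,2],K[1,2]])/K[0,0];r=np.linalg.norm(d,axis=1)
    v=np.c_[d*(np.sin(r)/r)[:,None],np.cos(r)]@T[:3,:3].T
    if z is None:return T[:3,3],v
    return T[:3,3]+v*((z-T[2,3])/v[:,2])[:,None]
E
python3 - <<'E'
from h import *
m=env.camera_model("wrist")
W=wray(m,[(294,54),(295,302),(441,303),(457,62)],45);print(w2j(W).round(1))
print("blank",w2j(wray(m,[(345,276),(443,276)],65)).round(1),w2j(wray(m,[(344,119),(445,123)],76)).round(1),"hole",w2j(wray(m,[(395,170)],74)).round(1))
goto(j2w(0,75,150),down(JT))
E
```

```text
[[ 150.6  106.3]
 [-147.2  106.5]
 [-149.9  -85.4]
 [ 152.3  -77.8]]
blank [[-100.6   46. ]
 [-101.1  -74.4]] [[ 78.2  52.9]
 [ 79.7 -54.7]] hole [[26.2 -2.6]]
t 2.8 tcp [628.  -65.4 318.2] jig [-1.1 78.4] F [ 0.2  0.1 -0.1] w 0.0
turn/0.1: [-0.04  0.01  0.08] shift/40 (cur axes): [0.028 0.104 4.203] (goal axes): [0.026 0.086 4.204]
```

Call:
arm_command(increments=[[[0,0,0.08],[0,0,0.7],1],[[0,0,0],[0,0,0.7],1],[[0,0,0],[0,0,0.7],1],[[0,0,0],[0,0,0.7],1],[[0,0,0],[0,0,0.7],1],[[0,0,0],[0,0,0.7],1],[[0,0,0],[0,0,0.7],1],[[0,0,0],[0,0,0.7],1],[[0,0,0],[0,0,0.4],1],[[0,0,0],[0,0,0.2],1],[[0,0,0],[0,0,0],1]])

```text
time: 3.9
tcp_pos: [624.9, -72.3, 70.2]
orientation: [3.129, -0.277, -0.004]
ft_force: [0.1, -0.2, -0.5]
gripper_width: 0.001
```

```bash
python3 - <<'E'
from h import *
goto(j2w(0,60,54),down(JT))
p,d=env.grab_frame("wrist");cv2.imwrite("pics/w2.png",p[:,:,::-1])
E
```

```text
t 3.9 tcp [624.9 -72.3  70.2] jig [-3.  71.1] F [ 0.1 -0.2 -0.5] w 0.0
turn/0.1: [ 0.    0.02 -0.09] shift/40 (cur axes): [0.077 0.277 0.405] (goal axes): [0.074 0.278 0.405]
```

View pics/w2.png

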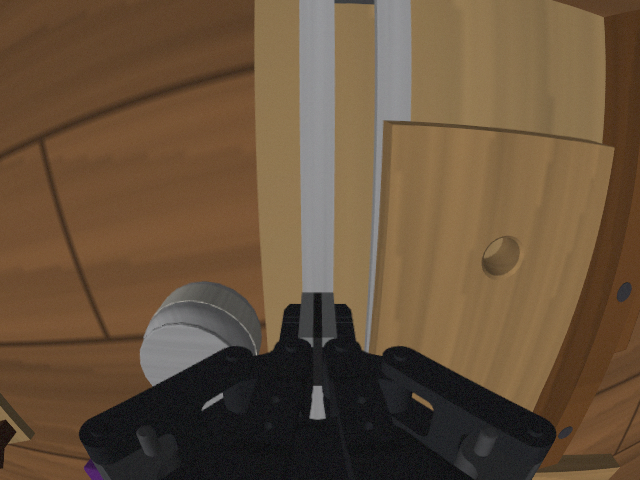

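Call:
arm_command(increments=[[[0,0,0],[0,0,0.2],1],[[0,0,0],[0,0,0.2],1],[[0,0,0],[0,0.1,0],1],[[0,0,0],[0,0.1,0],1],[[0,0,0],[0,0.1,0],1],[[0,0,0],[0,0.1,0],1],[[0,0,0],[0,0.1,0],1],[[0,0,0],[0,0,0],1]])

```text
time: 4.75
tcp_pos: [622.4, -92.5, 55.6]
orientation: [3.129, -0.278, 0.001]
ft_force: [-0.6, 0.5, 0.4]
gripper_width: -0.0
```

```bash
python3 - <<'E'
from h import *
goto(j2w(0,39,54),down(JT))
p,d=env.grab_frame("wrist");cv2.imwrite("pics/w3.png",p[:,:,::-1])
E
```

```text
t 4.75 tcp [622.4 -92.5  55.6] jig [-2.  50.8] F [-0.6  0.5  0.4] w -0.0
turn/0.1: [ 0.   -0.01 -0.09] shift/40 (cur axes): [0.052 0.293 0.039] (goal axes): [0.049 0.294 0.039]
```

View pics/w3.png

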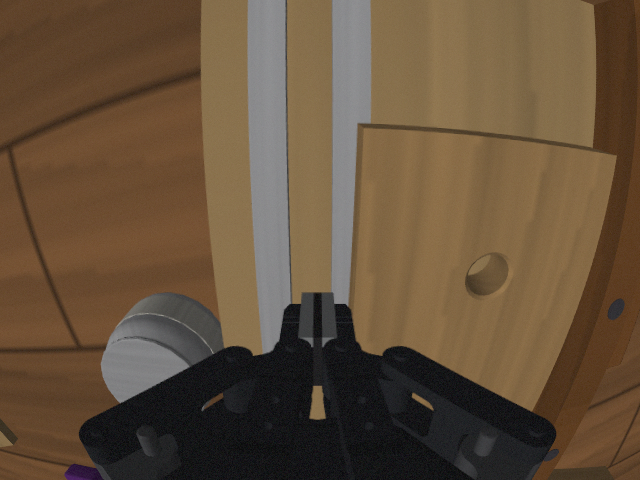

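Call:
arm_command(increments=[[[0,0,-0.05],[0,0.1,0],1],[[0,0,-0.04],[0,0.1,0],1],[[0,0,0],[0,0.1,0],1],[[0,0,0],[0,0,0],1]])

```text
time: 5.2
tcp_pos: [619.8, -103.8, 55.3]
orientation: [-3.13, 0.263, 0.001]
ft_force: [-0.3, 1.1, 0.1]
gripper_width: -0.003
```

Call:
arm_command(increments=[[[0,0,0],[0,0.05,0],1],[[0,0,0],[0,0.05,0],1],[[0,0,0],[0,0,0],1]])

```text
time: 5.5
tcp_pos: [618.7, -105.5, 55.1]
orientation: [-3.128, 0.261, 0.004]
ft_force: [-1.5, 5.5, 1.6]
gripper_width: 0.0
```

```bash
python3 - <<'E'
from h import *
goto(j2w(0,33,54),down(JT))
p,d=env.grab_frame("wrist");cv2.imwrite("pics/w4.png",p[:,:,::-1])
E
```

```text
t 5.5 tcp [ 618.7 -105.5   55.1] jig [-3.5 37.4] F [-1.5  5.5  1.6] w 0.0
turn/0.1: [-0.02  0.03  0.02] shift/40 (cur axes): [0.087 0.11  0.027] (goal axes): [0.087 0.11  0.028]
```

View pics/w4.png

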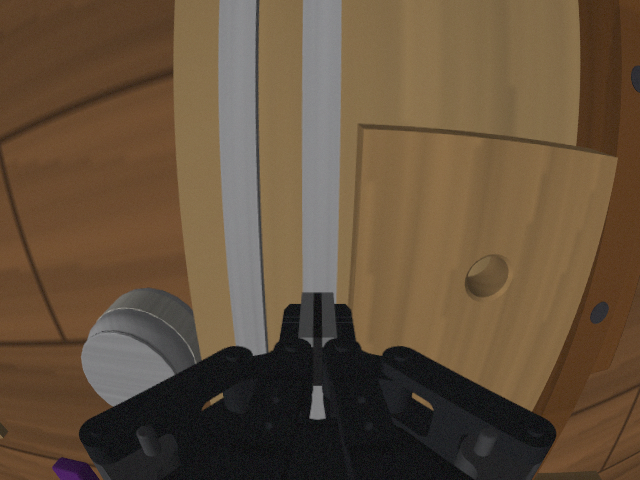

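Call:
arm_command(increments=[[[0,0,0],[0,0.05,0],1],[[0,0,0],[0,0.05,0],1],[[0,0,0],[0,0,0],1]])

```text
time: 5.85
tcp_pos: [618.1, -106.3, 55.1]
orientation: [-3.125, 0.258, 0.005]
ft_force: [-3.0, 10.2, 3.9]
gripper_width: -0.0
```

Call:
arm_command(increments=[[[0,0,0],[0,0.05,0],1],[[0,0,0],[0,0.05,0],1],[[0,0,0],[0,0,0],1]])

```text
time: 6.15
tcp_pos: [618.0, -106.4, 55.2]
orientation: [-3.121, 0.254, 0.005]
ft_force: [-1.5, 15.9, 4.4]
gripper_width: 0.0
```

```bash
python3 - <<'E'
from h import *
goto(j2w(0,33,54),down(JT))
for n in("top","side"):
    p,d=env.grab_frame(n);np.savez(f"pics/{n}5.npz",p=p,d=d)
    x,y,w,h=(335,145,105,125) if n=="top" else (235,130,145,120)
    cv2.imwrite(f"pics/{n}5.png",cv2.resize(p[y:y+h,x:x+w,::-1],None,fx=5,fy=5,interpolation=cv2.INTER_CUBIC)[:600])
E
```

```text
t 6.15 tcp [ 618.  -106.4   55.2] jig [-4.  36.3] F [-1.5 15.9  4.4] w 0.0
turn/0.1: [-0.1   0.04  0.05] shift/40 (cur axes): [0.1   0.084 0.028] (goal axes): [0.101 0.084 0.029]
```

View pics/top5.png

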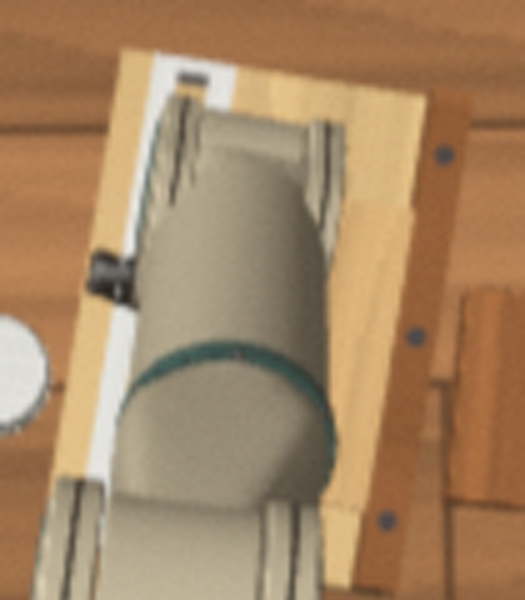

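View pics/side5.png

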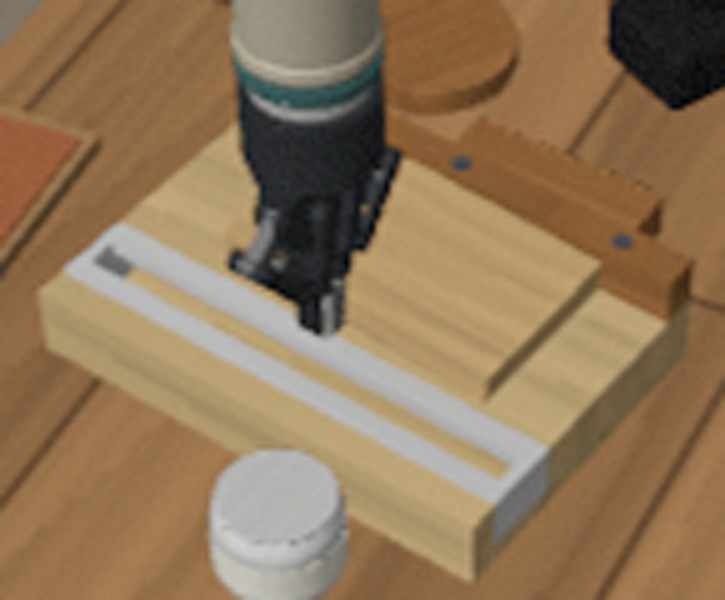

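Call:
arm_command(increments=[[[0,0,0],[0,-0.4,0],1],[[0,0,0],[0,-0.3,-0.4],1],[[0,0,0],[0,0,-0.8],1],[[0,0,0],[0,0,-0.6],1],[[0,0,0],[-0.7,0.4,0],1],[[0,0,0],[-0.7,0.4,0],1],[[0,0,0],[-0.7,0.4,0],1],[[0,0,0],[-0.7,0.4,0],1],[[0,0,0],[-0.5,0.4,0],1],[[0,0,0],[0,0,0],1],[[0,0,0],[0,0,0],1]])

```text
time: 7.35
tcp_pos: [480.4, -145.8, 128.5]
orientation: [3.129, -0.265, 0.004]
ft_force: [-0.4, 0.3, 0.1]
gripper_width: 0.001
```

```bash
python3 - <<'E'
from h import *
goto(j2w(-135,-30,54),down(JT))
p,d=env.grab_frame("wrist");cv2.imwrite("pics/w6.png",p[:,:,::-1])
E
```

```text
t 7.35 tcp [ 480.4 -145.8  128.5] jig [-133.1  -25.5] F [-0.4  0.3  0.1] w 0.0
turn/0.1: [ 0.01 -0.03 -0.01] shift/40 (cur axes): [-0.053  0.111  1.862] (goal axes): [-0.047  0.113  1.862]
```

View pics/w6.png

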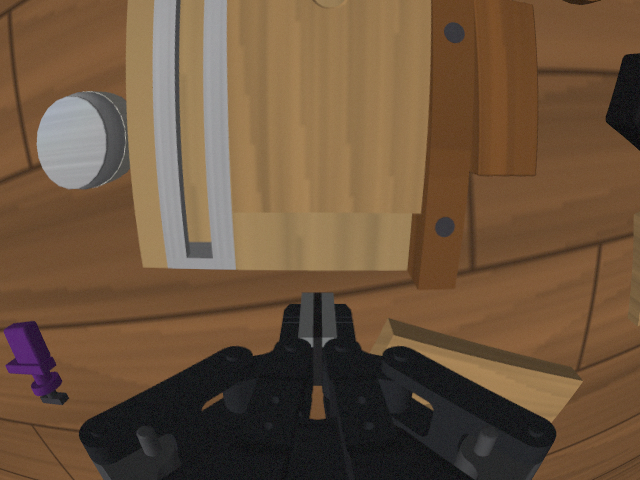

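Call:
arm_command(increments=[[[0,0,0],[-0.05,0.11,0.7],1],[[0,0,0],[0,0,0.7],1],[[0,0,0],[0,0,0.46],1],[[0,0,0],[0,0,0],1],[[0,0,0],[0.2,0,0],1],[[0,0,0],[0.2,0,0],1],[[0,0,0],[0.15,0,0],1],[[0,0,0],[0.1,0,0],1],[[0,0,0],[0.1,0,0],1],[[0,0,0],[0,0,0],1]])

```text
time: 8.4
tcp_pos: [507.2, -153.8, 53.2]
orientation: [3.13, -0.262, 0.002]
ft_force: [-0.5, 0.3, -0.4]
gripper_width: 0.001
```

```bash
python3 - <<'E'
from h import *
goto(j2w(-76,-30,54),down(JT))
p,d=env.grab_frame("wrist");cv2.imwrite("pics/w7.png",p[:,:,::-1])
E
```

```text
t 8.4 tcp [ 507.2 -153.8   53.2] jig [-105.4  -28.9] F [-0.5  0.3 -0.4] w 0.0
turn/0.1: [ 0.   -0.01  0.01] shift/40 (cur axes): [ 0.734  0.028 -0.019] (goal axes): [ 0.734  0.028 -0.02 ]
```

View pics/w7.png

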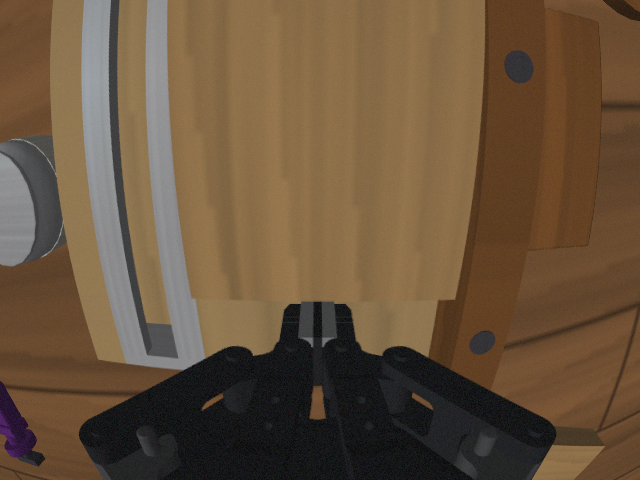

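Call:
arm_command(increments=[[[0,0,0],[0.1,0.02,0],1],[[0,0,0],[0.1,0,0],1],[[0,0,0],[0.1,0,0],1],[[0,0,0],[0.1,0,0],1],[[0,0,0],[0.1,0,0],1],[[0,0,0],[0.1,0,0],1],[[0,0,0],[0,0,0],1]])

```text
time: 9.15
tcp_pos: [532.0, -159.2, 53.2]
orientation: [3.13, -0.262, 0.005]
ft_force: [-0.6, -0.7, -0.5]
gripper_width: -0.003
```

```bash
python3 - <<'E'
from h import *
goto(j2w(-76,-30,54),down(JT))
p,d=env.grab_frame("wrist");cv2.imwrite("pics/w8.png",p[:,:,::-1])
p,d=env.grab_frame("side");cv2.imwrite("pics/s8.png",cv2.resize(p[120:250,225:385,::-1],None,fx=4.5,fy=4.5,interpolation=cv2.INTER_CUBIC))
E
```

```text
t 9.15 tcp [ 532.  -159.2   53.2] jig [-80.  -30.1] F [-0.6 -0.7 -0.5] w -0.0
turn/0.1: [ 0.01 -0.04  0.01] shift/40 (cur axes): [ 0.101 -0.003 -0.02 ] (goal axes): [ 0.101 -0.003 -0.021]
```

View pics/w8.png

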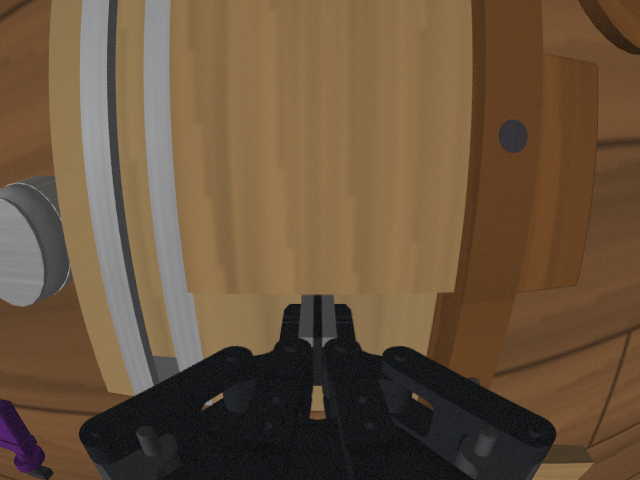

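View pics/s8.png

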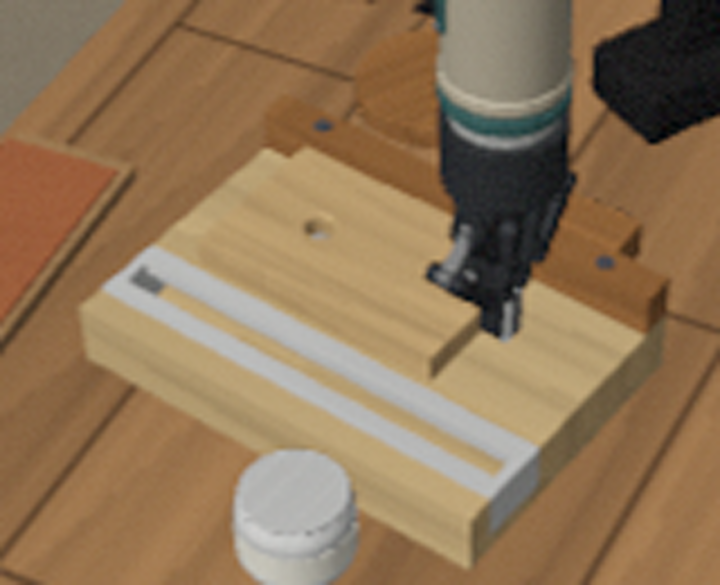

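Call:
arm_command(increments=[[[0,0,0],[0.05,0,0],1],[[0,0,0],[0.05,0,0],1],[[0,0,0],[0,0,0],1]])

```text
time: 9.55
tcp_pos: [534.5, -159.3, 53.0]
orientation: [3.13, -0.262, 0.002]
ft_force: [-0.2, 0.5, -0.8]
gripper_width: -0.001
```

Call:
arm_command(increments=[[[0,0,0],[0.05,0,0],1],[[0,0,0],[0,0,0],1]])

```text
time: 9.75
tcp_pos: [535.7, -159.4, 52.9]
orientation: [-3.131, 0.262, 0.001]
ft_force: [-1.3, 0.4, 1.5]
gripper_width: -0.001
```

```bash
python3 - <<'E'
from h import *
goto(j2w(-76,-30,54),down(JT))
p,d=env.grab_frame("side");np.savez("pics/side9.npz",p=p,d=d);cv2.imwrite("pics/s9.png",cv2.resize(p[120:250,225:385,::-1],None,fx=4.5,fy=4.5,interpolation=cv2.INTER_CUBIC))
def tilt(P):
    J=w2j(P);m=(J[...,0]>-60)&(J[...,0]<95)&(J[...,1]>-75)&(J[...,1]<15)&(P[...,2]>58)&(P[...,2]<85)
    Q=np.c_[J[m],np.ones(m.sum())];z=P[m][:,2]
    for _ in range(3):
        c=np.linalg.lstsq(Q,z,rcond=None)[0];k=abs(Q@c-z)<4;Q,z=Q[k],z[k]
    return c
print(tilt(xyz("side",np.load("pics/side0.npz")["d"])),tilt(xyz("side",d)))
E
```

```text
t 9.75 tcp [ 535.7 -159.4   52.9] jig [-76.3 -29.7] F [-1.3  0.4  1.5] w -0.0
turn/0.1: [0.   0.01 0.01] shift/40 (cur axes): [ 0.008  0.007 -0.028] (goal axes): [ 0.008  0.007 -0.028]
[5.93452078e-02 5.33568990e-03 7.18763786e+01] [-5.50703953e-04  3.48395641e-03  6.57196378e+01]
```

View pics/s9.png

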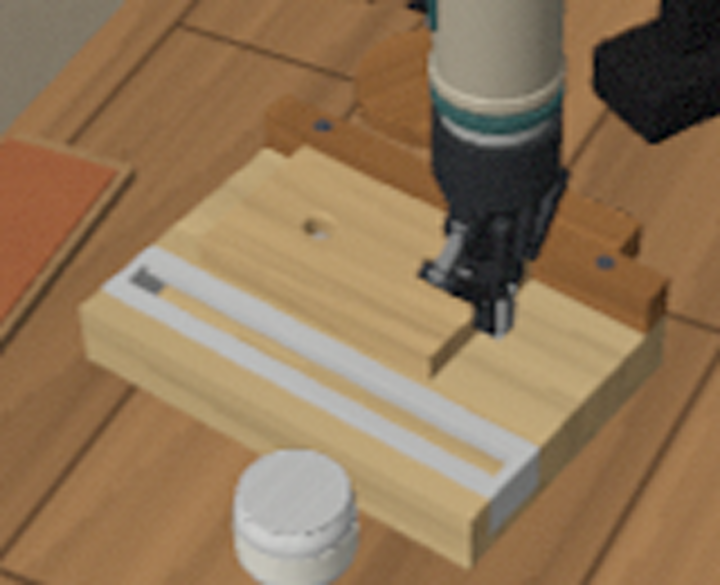

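The blank has dropped flat: the tilt is about 0 and its top is at z≈65.7. Next I'll retract and measure the dog.

```bash
python3 - <<'E'
from h import *
for n in("top","side"):
    f=np.load(f"pics/{n}0.npz");p,d=f["p"].astype(int),f["d"];P=xyz(n,d)
    near=(np.hypot(P[...,0]-490,P[...,1]-345)<110)
    R,G,B=p[...,0],p[...,1],p[...,2]
    dark=near&(R<130)&(R-B>15)&(P[...,2]>55)
    grey=near&(abs(R-B)<22)&(R>90)&(P[...,2]>60)
    light=near&(R>180)&(P[...,2]<30)&(P[...,2]>4)&(R-B>40)
    for nm,m in(("dark",dark),("grey",grey),("light",light)):
        k,lab,stt,_=cv2.connectedComponentsWithStats(m.astype(np.uint8));i=1+np.argmax(stt[1:,4]);mm=lab==i
        Q=P[mm];print(n,nm,len(Q),Q.mean(0).round(1),"rect",cv2.minAreaRect(Q[:,:2].astype(np.float32)))
        if nm!="light":
            c,best=None,0
            rng=np.random.default_rng(0)
            for _ in range(400):
                s=Q[rng.choice(len(Q),3,False)];nn=np.cross(s[1]-s[0],s[2]-s[0]);L=np.linalg.norm(nn)
                if L<1:continue
                nn/=L;kk=abs((Q-s[0])@nn)<2
                if kk.sum()>best:best=kk.sum();c=kk
            q=Q[c];nn=np.linalg.svd(q-q.mean(0))[2][2];nn*=np.sign(nn[2]);print("  plane",best,nn.round(3),q.mean(0).round(1),"yaw",np.arctan2(-nn[1],-nn[0]).round(3),"tilt",np.degrees(np.arccos(nn[2])).round(1))
E
```

```text
top dark 816 [492.1 350.1 109.2] rect ((488.8233337402344, 355.5760803222656), (119.44703674316406, 72.12261962890625), 15.908275604248047)
  plane 196 [-0.503 -0.134  0.854] [499.8 353.9  94.3] yaw 0.259 tilt 31.4
top grey 147 [501.5 354.7 129.2] rect ((497.5106506347656, 354.9028015136719), (60.138328552246094, 27.036699295043945), 28.027786254882812)
  plane 56 [-0.546 -0.241  0.802] [505.  358.7 140. ] yaw 0.417 tilt 36.6
top light 258 [507.2 322.6  12.3] rect ((505.09112548828125, 326.0064392089844), (55.20915985107422, 135.50149536132812), 87.97622680664062)
side dark 1653 [482.6 368.2 105.9] rect ((489.81829833984375, 355.5261535644531), (122.68358612060547, 72.81851959228516), 16.361328125)
  plane 571 [-0.482 -0.133  0.866] [486.2 368.2  89.6] yaw 0.27 tilt 30.0
side grey 445 [492.3 363.  121.8] rect ((488.1645812988281, 356.2704772949219), (44.65270233154297, 76.42195129394531), 86.03455352783203)
  plane 160 [-0.357  0.918  0.174] [485.7 366.5 119.9] yaw -1.199 tilt 80.0
side light 471 [497.9 392.9  12.7] rect ((494.3982849121094, 385.9564514160156), (122.69268035888672, 44.455039978027344), 15.646817207336426)
```

Call:
arm_command(increments=[[[0,0,0],[-0.3,0,0],1],[[0,0,0],[-0.2,0,-0.5],1],[[0,0,0],[0,0,-0.8],0.5],[[0,0,0],[0,0,-0.8],0],[[0,0,0],[0,0,-0.8],0],[[0,0,0],[0,0,-0.8],0],[[0,0,0],[0,0,-0.8],0],[[0,0,0],[0,0,-0.8],0],[[0,0,0],[0,0,-0.8],0],[[0,0,0],[0,0,-0.3],0],[[0,0,0],[0,0,0],0]])

```text
time: 10.9
tcp_pos: [517.1, -156.3, 310.4]
orientation: [3.13, -0.262, 0.006]
ft_force: [-0.6, -0.6, 0.4]
gripper_width: 0.999
```

```bash
cat >> h.py <<'E'
HO=np.array([490.4,355.9,90.]);HY=0.27
def dogR(yaw=HY): return Ro.from_euler('z',yaw)*Ro.from_euler('y',-np.pi/6)  # dog axes in holder
def dogp(x,y,z): return HO+dogR(HY).apply([x,y,z])
def toolR(): return dogR(HY)*Ro.from_euler('x',np.pi)
E
python3 - <<'E'
from h import *
print(toolR().as_matrix().round(3)); goto(dogp(0,0,200),toolR())
E
```

```text
[[ 0.835  0.267  0.482]
 [ 0.231 -0.964  0.133]
 [ 0.5    0.    -0.866]]
t 10.9 tcp [ 517.1 -156.3  310.4] jig [-95.2 -29.8] F [-0.6 -0.6  0.4] w 1.0
turn/0.1: [ 1.15  5.11 -4.27] shift/40 (cur axes): [ -5.059 -11.458   1.158] (goal axes): [ -0.354 -12.52    1.159]
```

Call:
arm_command(increments=[[[0,0,0],[-0.316,-0.716,0],0],[[0,0,0],[-0.316,-0.716,0],0],[[0,0,0],[-0.316,-0.716,0],0],[[0,0,0],[-0.316,-0.716,0],0],[[0,0,0],[-0.316,-0.716,0],0],[[0,0,0],[-0.316,-0.716,0],0],[[0,0,0],[-0.316,-0.716,0],0],[[0,0,0],[-0.316,-0.716,0],0],[[0,0,0],[-0.316,-0.716,0],0],[[0,0,0],[-0.316,-0.716,0],0],[[0,0,0],[-0.316,-0.716,0],0],[[0,0,0],[-0.316,-0.716,0],0],[[0,0,0],[-0.316,-0.716,0],0],[[0,0,0],[-0.316,-0.716,0],0],[[0,0,0],[-0.316,-0.716,0],0],[[0,0,0],[-0.316,-0.716,0],0],[[0,0,0],[0,0,0],0]])

```text
time: 12.6
tcp_pos: [390.0, 333.7, 306.8]
orientation: [-3.131, 0.251, 0.006]
ft_force: [-0.3, -0.2, -0.1]
gripper_width: 1.001
```

Call:
arm_command(increments=[[[0.14,0.64,-0.534],[0,0,0],0],[[0.14,0.64,-0.534],[0,0,0],0],[[0.14,0.64,-0.534],[0,0,0],0],[[0.14,0.64,-0.534],[0,0,0],0],[[0.14,0.64,-0.534],[0,0,0],0],[[0.14,0.64,-0.534],[0,0,0],0],[[0.14,0.64,-0.534],[0,0,0],0],[[0.14,0.64,-0.534],[0,0,0],0],[[0,0,0],[0,0,0],0],[[0,0,0],[0,0,0],0]])

```text
time: 13.6
tcp_pos: [392.5, 328.9, 308.0]
orientation: [-2.948, -0.4, -0.781]
ft_force: [-0.1, 0.6, -0.2]
gripper_width: 1.0
```

```bash
python3 - <<'E'
from h import *
goto(dogp(0,0,150),toolR()); print(env.sense()["joints"].round(2))
m=env.camera_model("wrist");p,d=env.grab_frame("wrist");cv2.imwrite("pics/w10.png",p[:,:,::-1]);np.savez("pics/w10.npz",p=p,d=d,K=m["camera_matrix"],T=m["extrinsics"])
p,d=env.grab_frame("top");np.savez("pics/top10.npz",p=p,d=d);cv2.imwrite("pics/t10.png",cv2.resize(p[145:270,335:440,::-1],None,fx=4.8,fy=4.8,interpolation=cv2.INTER_CUBIC))
E
```

```text
t 13.6 tcp [392.5 328.9 308. ] jig [-299.1  427.8] F [-0.1  0.6 -0.2] w 1.0
turn/0.1: [0.03 0.06 0.  ] shift/40 (cur axes): [-0.514 -0.004  2.243] (goal axes): [-0.527  0.003  2.239]
[-0.99  0.17  0.01  2.2   0.77  0.48 -2.91]
```

View pics/w10.png

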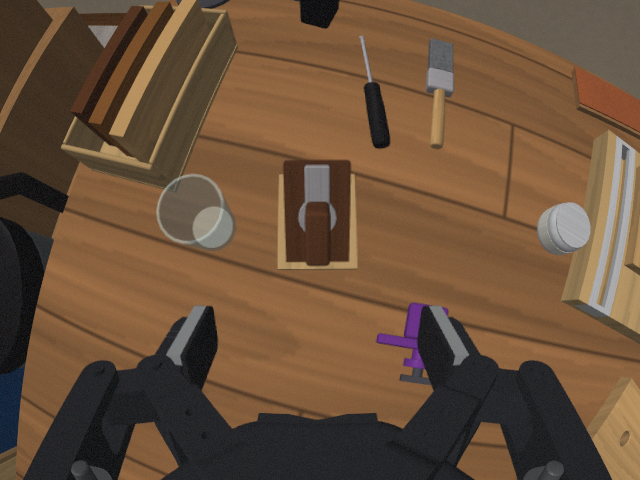

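View pics/t10.png

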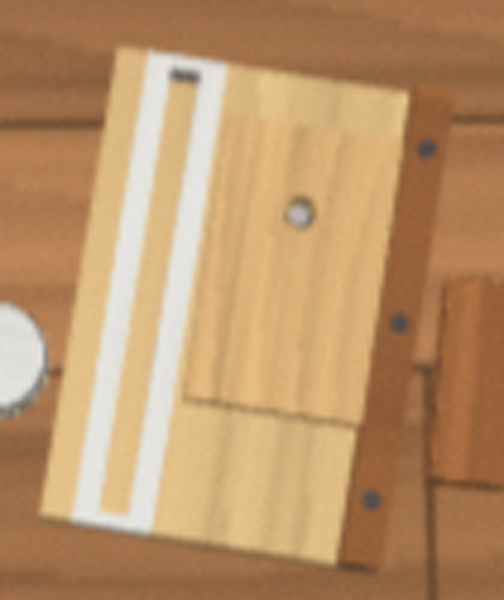

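The top view shows the blank home: the bright pin is inside its hole at (299,213), its edge lies along the fence, and it's flat. Joint 7 is close to its limit, so I'll use the half-turned grasp.

Call:
arm_command(increments=[[[0,0,-0.98],[0,0,0],0],[[0,0,-0.98],[0,0,0],0],[[0,0,-0.98],[0,0,0],0],[[0,0,-0.98],[0,0,0],0],[[0,0,-0.98],[0,0,0],0],[[0,0,-0.98],[0,0,0],0],[[0,0,-0.98],[0,0,0],0],[[0,0,-0.98],[0,0,0],0],[[0,0,-0.98],[0,0,0],0],[[0,0,-0.98],[0,0,0],0],[[0,0,-0.98],[0,0,0],0],[[0,0,-0.98],[0,0,0],0],[[0,0,-0.98],[0,0,0],0],[[0,0,-0.98],[0,0,0],0],[[0,0,-0.98],[0,0,0],0],[[0,0,-0.98],[0,0,0],0]])

```text
time: 15.3
tcp_pos: [393.9, 329.4, 309.0]
orientation: [1.677, 2.201, 0.584]
ft_force: [-0.1, 0.1, 0.5]
gripper_width: 1.0
```

Call:
arm_command(increments=[[[0,0,-0.98],[0,0,0],0],[[0,0,-0.98],[0,0,0],0],[[0,0,-0.98],[0,0,0],0],[[0,0,-0.98],[0,0,0],0],[[0,0,-0.98],[0,0,0],0],[[0,0,-0.98],[0,0,0],0],[[0,0,-0.98],[0,0,0],0],[[0,0,-0.98],[0,0,0],0],[[0,0,-0.98],[0,0,0],0],[[0,0,-0.98],[0,0,0],0],[[0,0,-0.98],[0,0,0],0],[[0,0,-0.98],[0,0,0],0],[[0,0,-0.98],[0,0,0],0],[[0,0,-0.98],[0,0,0],0],[[0,0,-0.98],[0,0,0],0],[[0,0,-0.98],[0,0,0],0],[[0,0,0],[0,0,0],0]])

```text
time: 17.0
tcp_pos: [393.8, 329.3, 309.0]
orientation: [-0.343, 2.603, 0.094]
ft_force: [-0.2, 0.2, -0.1]
gripper_width: 1.001
```

```bash
cat >> h.py <<'E'
def toolR2(): return toolR()*Ro.from_euler('z',np.pi)
E
python3 - <<'E'
from h import *
print(env.sense()["joints"].round(2))
goto(dogp(0,0,110),toolR2()); goto(dogp(0,0,43),toolR2())
E
```

```text
[-0.59  0.19 -0.45  2.19  0.9   0.56  0.09]
t 17.0 tcp [393.8 329.3 309. ] jig [-297.9  428.4] F [-0.2  0.2 -0.1] w 1.0
turn/0.1: [-0.02 -0.04 -0.07] shift/40 (cur axes): [ 5.560e-01 -1.000e-03  3.246e+00] (goal axes): [ 5.690e-01 -3.000e-03  3.244e+00]
t 17.0 tcp [393.8 329.3 309. ] jig [-297.9  428.4] F [-0.2  0.2 -0.1] w 1.0
turn/0.1: [-0.02 -0.04 -0.07] shift/40 (cur axes): [5.490e-01 3.000e-03 4.921e+00] (goal axes): [ 5.690e-01 -3.000e-03  4.919e+00]
```

Call:
arm_command(increments=[[[0,0,-0.07],[0.3,0,0.5],0],[[-0.02,-0.04,0],[0.27,0,0.5],0],[[0,0,0],[0,0,0.6],0],[[0,0,0],[0,0,0.6],0],[[0,0,0],[0,0,0.6],0],[[0,0,0],[0,0,0.44],0],[[0,0,0],[0,0,0],0],[[0,0,0],[0,0,0],0]])

```text
time: 17.8
tcp_pos: [436.5, 341.2, 185.2]
orientation: [-0.352, 2.598, 0.094]
ft_force: [0.2, 0.5, -0.2]
gripper_width: 1.0
```

```bash
python3 - <<'E'
from h import *
goto(dogp(0,0,43),toolR2())
m=env.camera_model("wrist");p,d=env.grab_frame("wrist");cv2.imwrite("pics/w11.png",p[:,:,::-1])
p,d=env.grab_frame("side");cv2.imwrite("pics/s11.png",cv2.resize(p[250:400,180:330,::-1],None,fx=4,fy=4,interpolation=cv2.INTER_CUBIC))
E
```

```text
t 17.8 tcp [436.5 341.2 185.2] jig [-257.9  447.3] F [ 0.2  0.5 -0.2] w 1.0
turn/0.1: [-0. -0. -0.] shift/40 (cur axes): [-0.02  -0.006  1.685] (goal axes): [-0.02  -0.006  1.685]
```

View pics/w11.png

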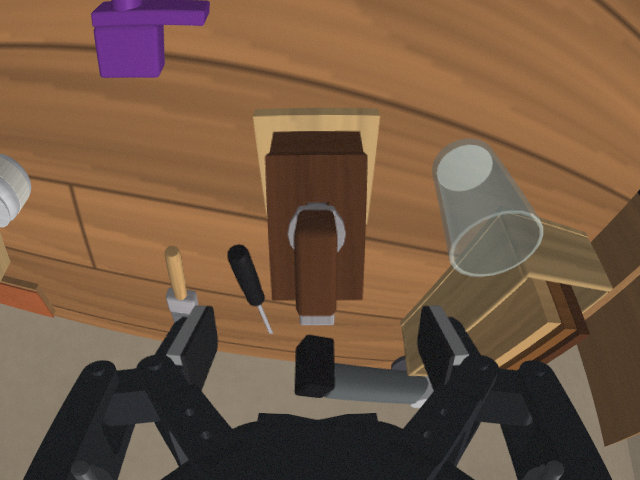

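View pics/s11.png

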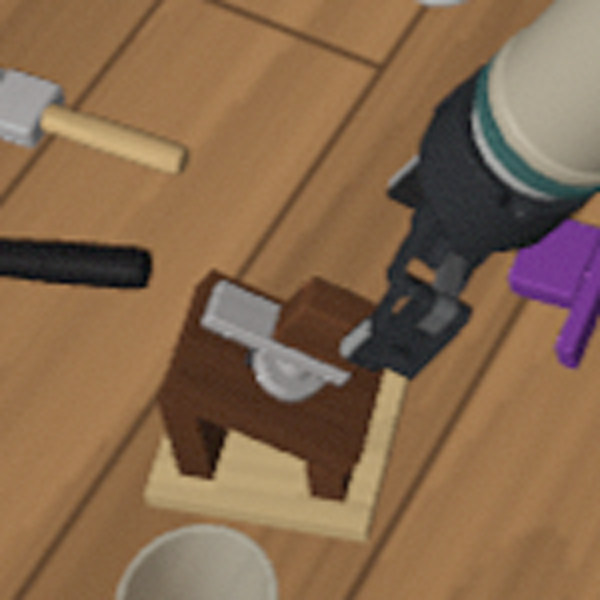

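The wrist view shows the handle centred between the fingers, at about u=317. I'll advance and close.

Call:
arm_command(increments=[[[0,0,0],[-0.02,0,0.5],0],[[0,0,0],[0,0,0.5],0],[[0,0,0],[0,0,0.4],0],[[0,0,0],[0,0,0.28],0],[[0,0,0],[0,0,0],0]])

```text
time: 18.4
tcp_pos: [469.7, 350.5, 127.4]
orientation: [-0.354, 2.597, 0.094]
ft_force: [-0.9, 0.0, 0.3]
gripper_width: 1.001
```

Call:
arm_command(increments=[[[0,0,0],[0,0,0],1],[[0,0,0],[0,0,0],1],[[0,0,0],[0,0,0],1],[[0,0,0],[0,0,0],1],[[0,0,0],[0,0,0],1],[[0,0,0],[0,0,0],1]], newtons=80)

```text
time: 19.0
tcp_pos: [469.4, 350.6, 128.1]
orientation: [-0.355, 2.596, 0.095]
ft_force: [-3.0, -2.7, 6.2]
gripper_width: 0.25
```

```bash
python3 - <<'E'
from h import *
goto(dogp(0,0,43),toolR2())
m=env.camera_model("wrist");p,d=env.grab_frame("wrist");cv2.imwrite("pics/w12.png",p[:,:,::-1])
E
```

```text
t 19.0 tcp [469.4 350.6 128.1] jig [-227.  462.] F [-3.  -2.7  6.2] w 0.25
turn/0.1: [0.   0.01 0.02] shift/40 (cur axes): [ 0.008 -0.012  0.021] (goal axes): [ 0.008 -0.012  0.021]
```

View pics/w12.png

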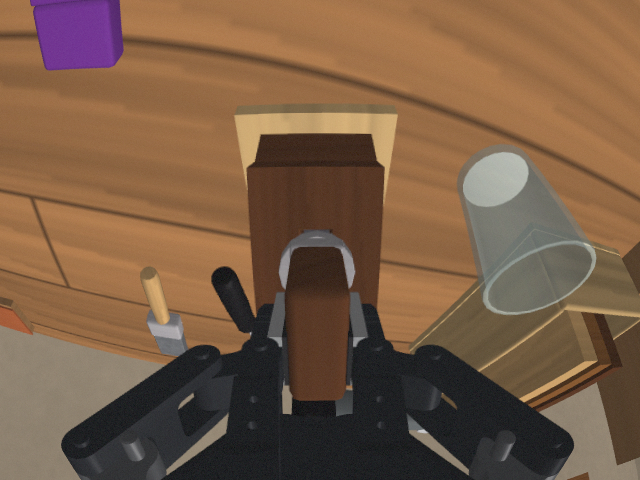

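The handle is gripped at 22 mm. Now I'll pull it out along its own axis.

Call:
arm_command(increments=[[[0,0,0],[0,0,-0.2],1],[[0,0,0],[0,0,-0.3],1],[[0,0,0],[0,0,-0.3],1],[[0,0,0],[0,0,-0.4],1],[[0,0,0],[0,0,-0.5],1],[[0,0,0],[0,0,-0.5],1],[[0,0,0],[0,0,-0.5],1],[[0,0,0],[0,0,0],1]])

```text
time: 19.85
tcp_pos: [415.8, 336.6, 222.4]
orientation: [-0.356, 2.596, 0.098]
ft_force: [0.4, 0.8, -3.3]
gripper_width: 0.246
```

```bash
python3 - <<'E'
from h import *
R=down(JT+np.pi)
goto(j2w(25,55,300),R);print(env.sense()["joints"].round(2))
p,d=env.grab_frame("side");cv2.imwrite("pics/s13.png",cv2.resize(p[220:400,180:360,::-1],None,fx=3.3,fy=3.3,interpolation=cv2.INTER_CUBIC))
p,d=env.grab_frame("wrist");cv2.imwrite("pics/w13.png",p[:,:,::-1])
E
```

```text
t 19.85 tcp [415.8 336.6 222.4] jig [-277.4  439.3] F [ 0.4  0.8 -3.3] w 0.25
turn/0.1: [1.17 5.16 4.3 ] shift/40 (cur axes): [ -3.349 -11.912  -0.325] (goal axes): [-7.56  -9.607 -1.94 ]
[-0.73  0.36 -0.26  2.28  1.39  0.42 -0.4 ]
```

View pics/s13.png

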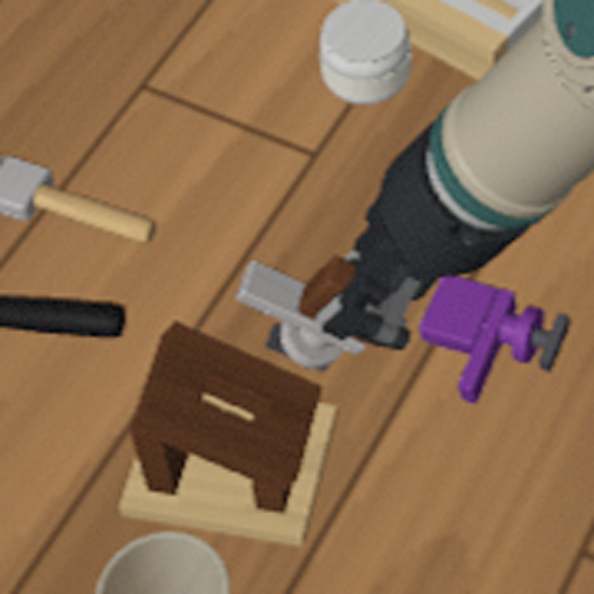

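View pics/w13.png

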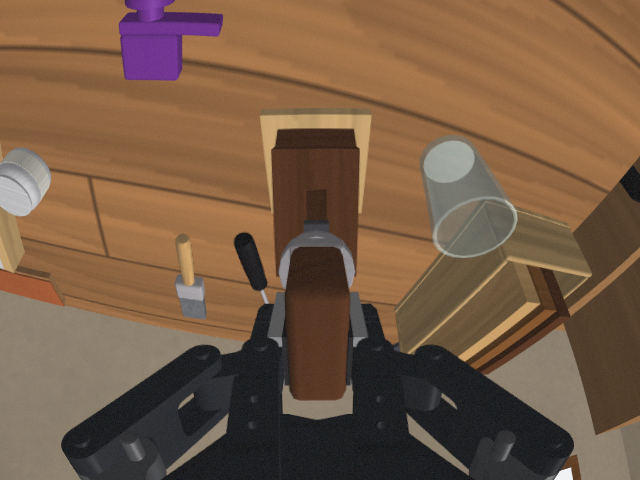

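Call:
arm_command(increments=[[[0,0,0],[-0.3,0,-0.5],1],[[0,0,0],[-0.35,0,-0.6],1],[[0,0,0],[-0.35,0,-0.6],1],[[0.146,0.645,0.538],[0,0,0],1],[[0.146,0.645,0.538],[0,0,0],1],[[0.146,0.645,0.538],[0,0,0],1],[[0.146,0.645,0.538],[0,0,0],1],[[0.146,0.645,0.538],[0,0,0],1],[[0.146,0.645,0.538],[0,0,0],1],[[0.146,0.645,0.538],[0,0,0],1],[[0.146,0.645,0.538],[0,0,0],1],[[0,0,0],[0,0,0],1],[[0,0,0],[0,0,0],1]])

```text
time: 21.25
tcp_pos: [418.1, 335.3, 298.4]
orientation: [-0.266, -3.13, 0.007]
ft_force: [0.2, 0.8, -4.1]
gripper_width: 0.251
```

```bash
python3 - <<'E'
from h import *
R=down(JT+np.pi)
goto(j2w(25,55,300),R);print(env.sense()["joints"].round(2))
E
```

```text
t 21.25 tcp [418.1 335.3 298.4] jig [-275.   438.4] F [ 0.2  0.8 -4.1] w 0.25
turn/0.1: [-0.04 -0.   -0.01] shift/40 (cur axes): [-7.513e+00 -9.576e+00 -2.000e-03] (goal axes): [-7.5   -9.586 -0.041]
[-0.4   0.42 -0.48  1.73  0.22  1.04  0.44]
```

Call:
arm_command(increments=[[[0,0,0],[-0.469,-0.599,0],1],[[0,0,0],[-0.469,-0.599,0],1],[[0,0,0],[-0.469,-0.599,0],1],[[0,0,0],[-0.469,-0.599,0],1],[[0,0,0],[-0.469,-0.599,0],1],[[0,0,0],[-0.469,-0.599,0],1],[[0,0,0],[-0.469,-0.599,0],1],[[0,0,0],[-0.469,-0.599,0],1],[[0,0,0],[-0.469,-0.599,0],1],[[0,0,0],[-0.469,-0.599,0],1],[[0,0,0],[-0.469,-0.599,0],1],[[0,0,0],[-0.469,-0.599,0],1],[[0,0,0],[-0.469,-0.599,0],1],[[0,0,0],[-0.469,-0.599,0],1],[[0,0,0],[-0.469,-0.599,0],1],[[0,0,0],[-0.469,-0.599,0],1],[[0,0,0],[0,0,0],1],[[0,0,0],[0,0,0],1]])

```text
time: 23.05
tcp_pos: [648.4, -92.3, 299.7]
orientation: [-0.266, -3.129, 0.004]
ft_force: [-0.1, 1.7, -4.8]
gripper_width: 0.248
```

```bash
python3 - <<'E'
from h import *
R=down(JT+np.pi)
goto(j2w(25,55,120),R);print(env.sense()["joints"].round(2))
E
```

```text
t 23.05 tcp [648.4 -92.3 299.7] jig [23.6 55.3] F [-0.1  1.7 -4.8] w 0.25
turn/0.1: [-0.03 -0.01 -0.01] shift/40 (cur axes): [-0.043  0.005  4.493] (goal axes): [-0.036 -0.008  4.493]
[ 0.31  0.6  -0.38  1.4   0.23  1.19  1.31]
```

Call:
arm_command(increments=[[[-0.03,0,0],[0,0,0.6],1],[[0,0,0],[0,0,0.7],1],[[0,0,0],[0,0,0.7],1],[[0,0,0],[0,0,0.7],1],[[0,0,0],[0,0,0.7],1],[[0,0,0],[0,0,0.5],1],[[0,0,0],[0,0,0.35],1],[[0,0,0],[0,0,0],1],[[0,0,0],[0,0,0],1]])

```text
time: 23.95
tcp_pos: [649.6, -91.1, 131.4]
orientation: [0.264, 3.129, 0.002]
ft_force: [0.4, 0.1, -3.0]
gripper_width: 0.246
```

```bash
python3 - <<'E'
from h import *
R=down(JT+np.pi)
goto(j2w(25,55,120),R)
m=env.camera_model("wrist");p,d=env.grab_frame("wrist");cv2.imwrite("pics/w14.png",p[:,:,::-1]);np.savez("pics/w14.npz",p=p,d=d,K=m["camera_matrix"],T=m["extrinsics"])
p,d=env.grab_frame("side");cv2.imwrite("pics/s14.png",cv2.resize(p[120:250,225:385,::-1],None,fx=4.5,fy=4.5,interpolation=cv2.INTER_CUBIC));np.savez("pics/side14.npz",p=p,d=d)
E
```

```text
t 23.95 tcp [649.6 -91.1 131.4] jig [24.6 56.7] F [ 0.4  0.1 -3. ] w 0.25
turn/0.1: [ 0.01  0.01 -0.  ] shift/40 (cur axes): [-0.011 -0.043  0.284] (goal axes): [-0.011 -0.043  0.284]
```

View pics/w14.png

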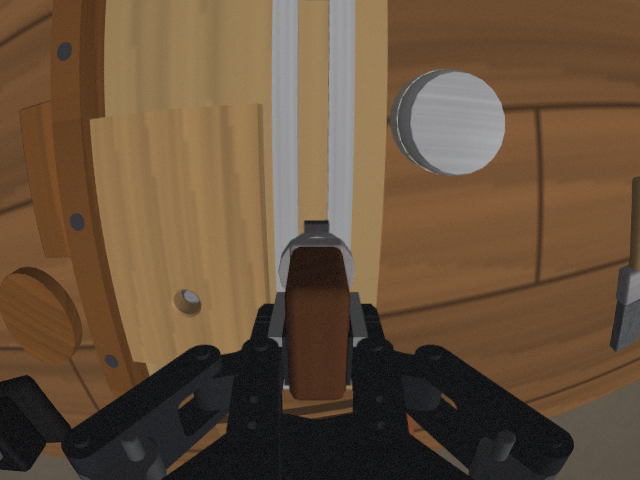

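View pics/s14.png

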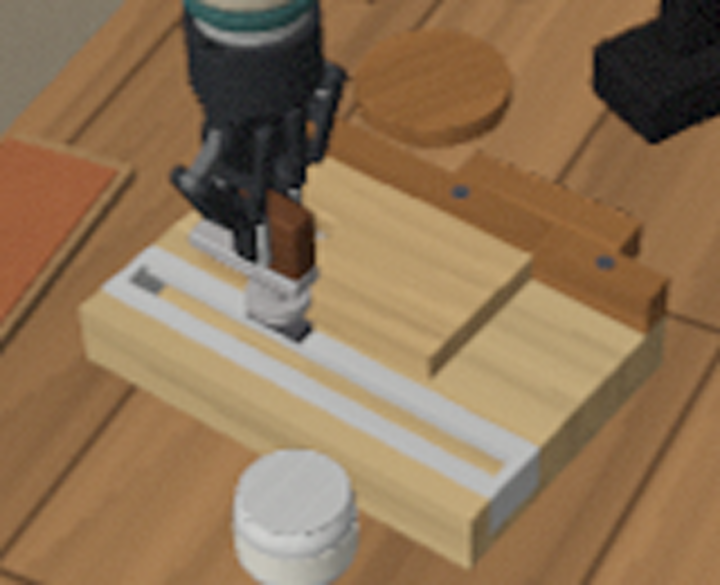

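```bash
python3 - <<'E'
from h import *
f=np.load("pics/w14.npz");p=f["p"].astype(int);m=dict(camera_matrix=f["K"],extrinsics=f["T"])
for v in (100,150,190,210,228):
    sat=p[v,:,0]-p[v,:,2]; print(v,"sat",[(u,int(sat[u])) for u in range(268,360,1) if (sat[u]<25)!=(sat[u-1]<25)])
print(p[228,296:338].tolist()[::3])
cv2.imwrite("pics/w14c.png",cv2.resize(f["p"][150:300,260:380,::-1],None,fx=4,fy=4,interpolation=cv2.INTER_CUBIC))
E
```

```text
100 sat [(272, 6), (298, 45), (329, 2), (355, 66)]
150 sat [(272, 19), (298, 62), (328, 9), (353, 28)]
190 sat [(273, 17), (298, 38), (328, -1), (353, 66)]
210 sat [(274, 8), (298, 27), (328, -1), (352, 66)]
228 sat [(274, 20), (299, 65), (305, -3), (351, 36)]
[[149, 149, 152], [150, 122, 85], [147, 121, 84], [54, 56, 57], [56, 53, 55], [54, 53, 58], [55, 53, 59], [57, 55, 60], [61, 60, 62], [53, 55, 59], [57, 56, 60], [115, 114, 116], [150, 148, 150], [147, 146, 149]]
```

View pics/w14c.png

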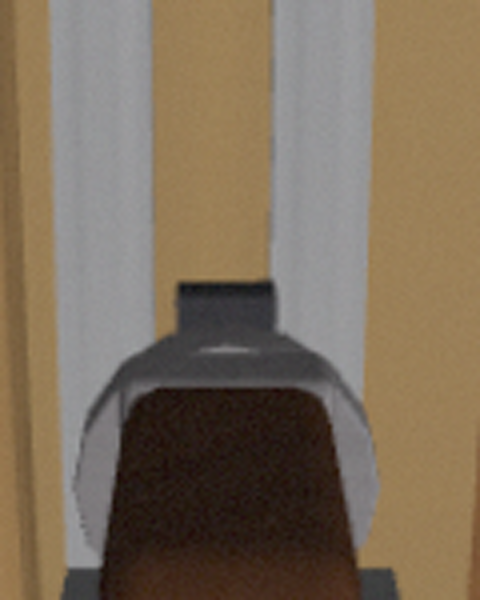

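Call:
arm_command(increments=[[[0,0,0],[0,-0.055,0],1],[[0,0,0],[0,0,0.2],1],[[0,0,0],[0,0,0.2],1],[[0,0,0],[0,0,0.1],1],[[0,0,0],[0,0,0.1],1],[[0,0,0],[0,0,0],1]])

```text
time: 24.65
tcp_pos: [648.3, -94.0, 105.7]
orientation: [-0.265, -3.129, -0.002]
ft_force: [-0.2, 0.5, -4.0]
gripper_width: 0.25
```

```bash
python3 - <<'E'
from h import *
R=down(JT+np.pi)
goto(j2w(25,55,89),R)
m=env.camera_model("wrist");p,d=env.grab_frame("wrist");cv2.imwrite("pics/w15.png",p[:,:,::-1])
p,d=env.grab_frame("side");cv2.imwrite("pics/s15.png",cv2.resize(p[130:230,235:345,::-1],None,fx=6,fy=6,interpolation=cv2.INTER_CUBIC))
E
```

```text
t 24.65 tcp [648.3 -94.  105.7] jig [23.7 53.6] F [-0.2  0.5 -4. ] w 0.25
turn/0.1: [ 0.01 -0.02 -0.01] shift/40 (cur axes): [-0.032  0.034  0.416] (goal axes): [-0.032  0.034  0.416]
```

View pics/w15.png

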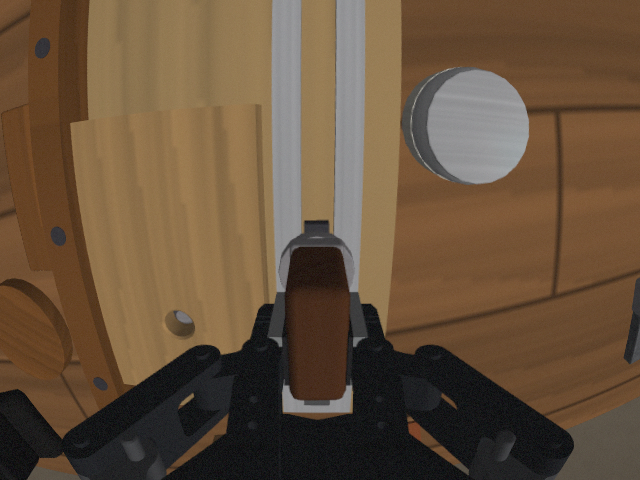

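View pics/s15.png

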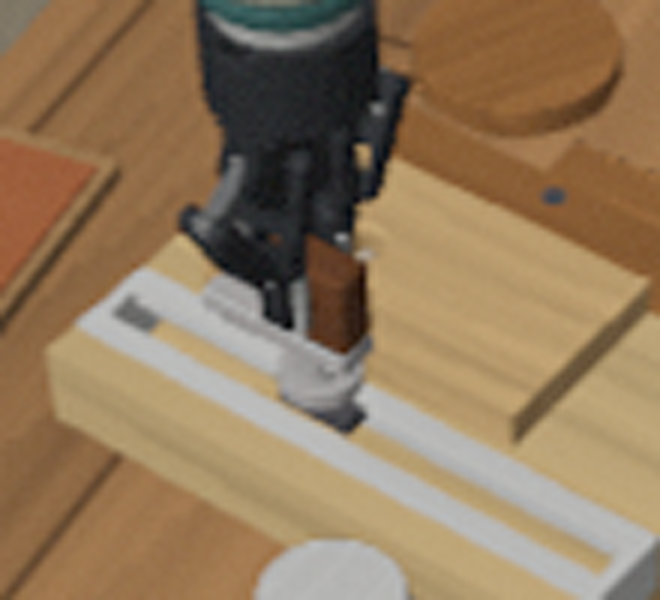

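Call:
arm_command(increments=[[[0,0,0],[0,0.01,0.1],1],[[0,0,0],[0,0,0.1],1],[[0,0,0],[0,0,0.1],1],[[0,0,0],[0,0,0],1]])

```text
time: 25.15
tcp_pos: [648.3, -93.7, 93.8]
orientation: [-0.265, -3.129, -0.002]
ft_force: [0.1, -0.0, -5.1]
gripper_width: 0.247
```

Call:
arm_command(increments=[[[0,0,0],[0,0,0.05],1],[[0,0,0],[0,0,0.05],1],[[0,0,0],[0,0,0],1]])

```text
time: 25.45
tcp_pos: [648.7, -93.7, 90.4]
orientation: [-0.265, -3.13, -0.002]
ft_force: [-0.6, -0.4, -4.1]
gripper_width: 0.244
```

Call:
arm_command(increments=[[[0,0,0],[0,0,0.05],1],[[0,0,0],[0,0,0],1]])

```text
time: 25.65
tcp_pos: [648.7, -93.7, 88.4]
orientation: [-0.266, -3.13, -0.002]
ft_force: [0.2, 0.5, -3.7]
gripper_width: 0.245
```

Call:
arm_command(increments=[[[0,0,0],[0,0,0.05],1],[[0,0,0],[0,0,0],1]])

```text
time: 25.85
tcp_pos: [649.1, -93.8, 88.0]
orientation: [0.266, 3.13, 0.001]
ft_force: [-2.0, -0.4, 4.4]
gripper_width: 0.247
```

Call:
arm_command(increments=[[[0,0,0.5],[0,0,-0.03],1],[[0,0,0.98],[0,0,0],1],[[0,0,0.98],[0,0,0],1],[[0,0,0.98],[0,0,0],1],[[0,0,0.98],[0,0,0],1],[[0,0,0.98],[0,0,0],1],[[0,0,0.98],[0,0,0],1],[[0,0,0.98],[0,0,0],1],[[0,0,0],[0,0,0],1]])

```text
time: 26.75
tcp_pos: [649.0, -93.2, 88.1]
orientation: [-1.373, -2.825, -0.002]
ft_force: [-0.7, 0.1, -1.7]
gripper_width: 0.252
```

```bash
python3 - <<'E'
from h import *
goto(j2w(25,55,88),down(JT+np.pi/2)); print(env.sense()["wrist_torque"].round(2))
p,d=env.grab_frame("side");cv2.imwrite("pics/s16.png",cv2.resize(p[130:230,235:345,::-1],None,fx=6,fy=6,interpolation=cv2.INTER_CUBIC))
E
```

```text
t 26.75 tcp [649.  -93.2  88.1] jig [24.3 54.6] F [-0.7  0.1 -1.7] w 0.25
turn/0.1: [ 0.01 -0.01  8.34] shift/40 (cur axes): [-0.006  0.02   0.001] (goal axes): [0.011 0.018 0.001]
[ 0.13  0.14 -0.  ]
```

View pics/s16.png

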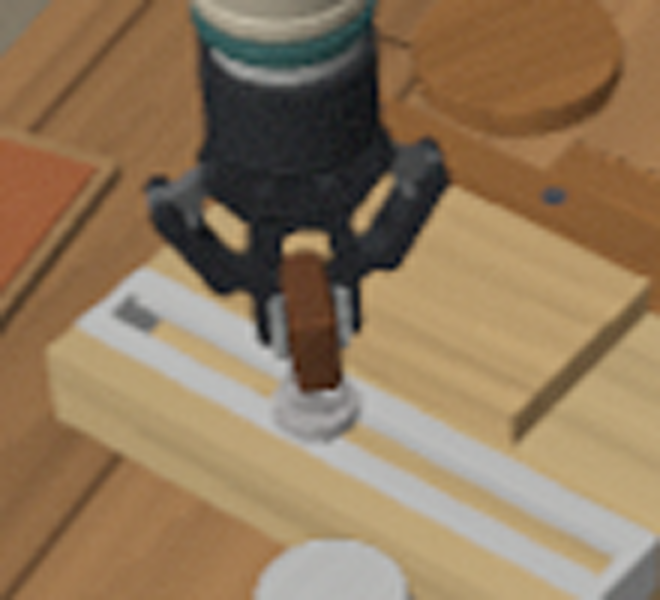

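Collar is on the rails and it's turning freely. I'll finish the turn.

Call:
arm_command(increments=[[[0,0,0.95],[0,0,0],1],[[0,0,0.95],[0,0,0],1],[[0,0,0.95],[0,0,0],1],[[0,0,0.95],[0,0,0],1],[[0,0,0.95],[0,0,0],1],[[0,0,0.95],[0,0,0],1],[[0,0,0.95],[0,0,0],1],[[0,0,0.95],[0,0,0],1],[[0,0,0.74],[0,0,0],1],[[0,0,0],[0,0,0],1],[[0,0,0],[0,0,0],1]])

```text
time: 27.9
tcp_pos: [647.8, -94.2, 88.0]
orientation: [-2.397, -2.028, 0.002]
ft_force: [-5.5, -1.0, 3.7]
gripper_width: 0.248
```

```bash
python3 - <<'E'
from h import *
goto(j2w(25,55,88),down(JT+np.pi/2)); print(env.sense()["wrist_torque"].round(2))
p,d=env.grab_frame("wrist");cv2.imwrite("pics/w17.png",p[:,:,::-1])
p,d=env.grab_frame("side");cv2.imwrite("pics/s17.png",cv2.resize(p[130:230,235:345,::-1],None,fx=6,fy=6,interpolation=cv2.INTER_CUBIC))
E
```

```text
t 27.9 tcp [647.8 -94.2  88. ] jig [23.3 53.3] F [-5.5 -1.   3.7] w 0.25
turn/0.1: [-0.02 -0.    0.02] shift/40 (cur axes): [0.041 0.043 0.001] (goal axes): [0.041 0.043 0.001]
[-0.16  1.24  0.06]
```

View pics/w17.png

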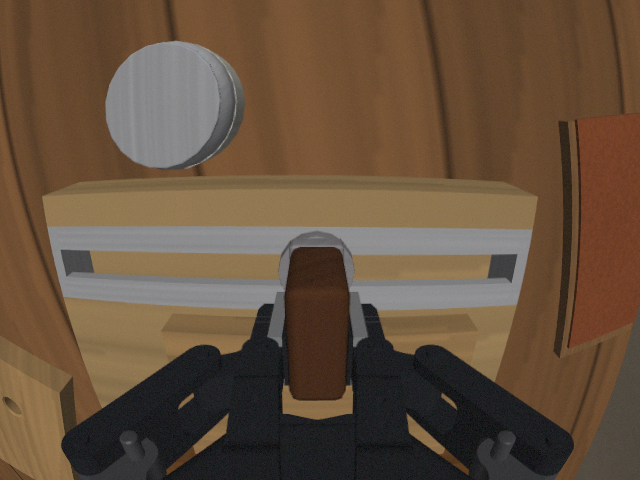

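View pics/s17.png

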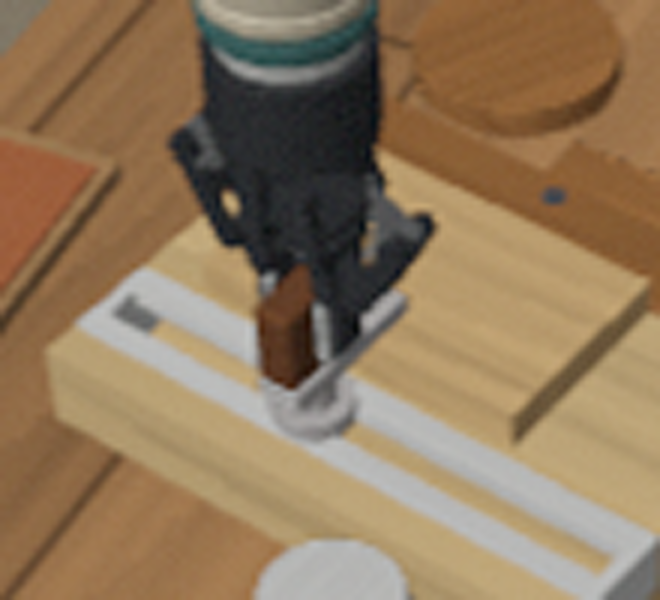

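Call:
arm_command(increments=[[[0,0,0],[0,-0.05,0],1],[[0,0,0],[0,0,0],1]])

```text
time: 28.2
tcp_pos: [647.6, -94.1, 88.0]
orientation: [2.399, 2.027, 0.003]
ft_force: [-1.0, -3.0, 0.1]
gripper_width: 0.244
```

Call:
arm_command(increments=[[[0,0,0],[0,0,0],0.7],[[0,0,0],[0,0,0],0.5],[[0,0,0],[0,0,0],0.3],[[0,0,0],[0,0,0],0.3],[[0,0,0],[0,0,0],0.3]])

```text
time: 28.7
tcp_pos: [647.1, -93.2, 87.9]
orientation: [-2.4, -2.027, -0.002]
ft_force: [0.1, -0.4, -0.0]
gripper_width: 0.699
```

```bash
python3 - <<'E'
from h import *
goto(j2w(25,55,88),down(JT+np.pi/2))
p,d=env.grab_frame("wrist");cv2.imwrite("pics/w18.png",p[:,:,::-1])
E
```

```text
t 28.7 tcp [647.1 -93.2  87.9] jig [22.5 54.3] F [ 0.1 -0.4 -0. ] w 0.7
turn/0.1: [ 0.   -0.01 -0.  ] shift/40 (cur axes): [ 0.018  0.063 -0.003] (goal axes): [ 0.018  0.063 -0.003]
```

View pics/w18.png

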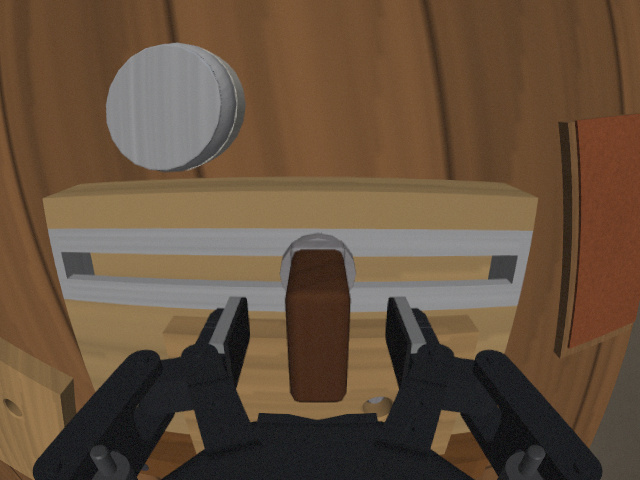

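The fingers are clear on both sides, so I'll go straight up and away.

Call:
arm_command(increments=[[[0,0,0],[0,0,-0.3],0.3],[[0,0,0],[0,0,-0.5],0.3],[[0,0,0],[0,0,-0.7],0.3],[[0,0,0],[0,0,-0.8],0.3],[[0,0,0],[0,0,-0.8],0.3],[[0,0,0],[0,0,-0.8],0.3],[[0,0,0],[0,0,-0.8],0.3],[[0,0,0],[0,0,-0.6],0.3],[[0,0,0],[0,-0.7,0],0.3],[[0,0,0],[0,-0.8,0],0.3],[[0,0,0],[0,-0.8,0],0.3],[[0,0,0],[0,-0.8,0],0.3],[[0,0,0],[0,-0.8,0],0.3],[[0,0,0],[0,-0.5,0],0.3],[[0,0,0],[0,0,0],0.3],[[0,0,0],[0,0,0],0.3]])

```text
time: 30.35
tcp_pos: [474.3, -64.2, 300.9]
orientation: [2.4, 2.026, 0.005]
ft_force: [0.2, 1.2, 0.1]
gripper_width: 0.7
```

```bash
python3 - <<'E'
from h import *
goto(j2w(25,55,88),down(JT+np.pi/2))
p,d=env.grab_frame("top");np.savez("pics/top19.npz",p=p,d=d);cv2.imwrite("pics/t19.png",cv2.resize(p[145:270,320:440,::-1],None,fx=4.8,fy=4.8,interpolation=cv2.INTER_CUBIC));cv2.imwrite("pics/t19f.png",p[:,:,::-1])
p,d=env.grab_frame("side");cv2.imwrite("pics/s19.png",cv2.resize(p[125:245,235:375,::-1],None,fx=5,fy=5,interpolation=cv2.INTER_CUBIC))
P=xyz("side",d);J=w2j(P)
m=(J[...,0]>-60)&(J[...,0]<105)&(J[...,1]>-75)&(J[...,1]<-12)&(P[...,2]>58)&(P[...,2]<85)
Q=np.c_[J[m],np.ones(m.sum())];z=P[m][:,2]
for _ in range(3):
    c=np.linalg.lstsq(Q,z,rcond=None)[0];k=abs(Q@c-z)<4;Q,z=Q[k],z[k]
print("blank plane",c)
E
```

```text
t 30.35 tcp [474.3 -64.2 300.9] jig [-152.8   53.9] F [0.2 1.2 0.1] w 0.7
turn/0.1: [ 0.03 -0.01 -0.  ] shift/40 (cur axes): [0.021 4.431 5.336] (goal axes): [0.027 4.445 5.323]
blank plane [-2.87301211e-03  2.46627678e-03  6.59683574e+01]
```

View pics/t19.png

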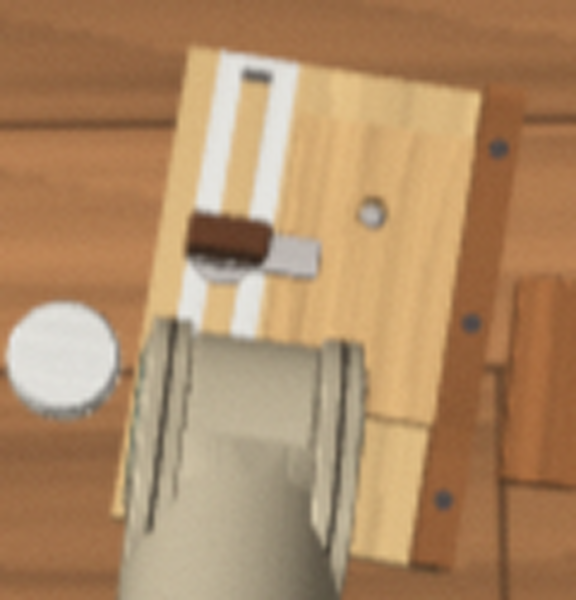

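View pics/s19.png

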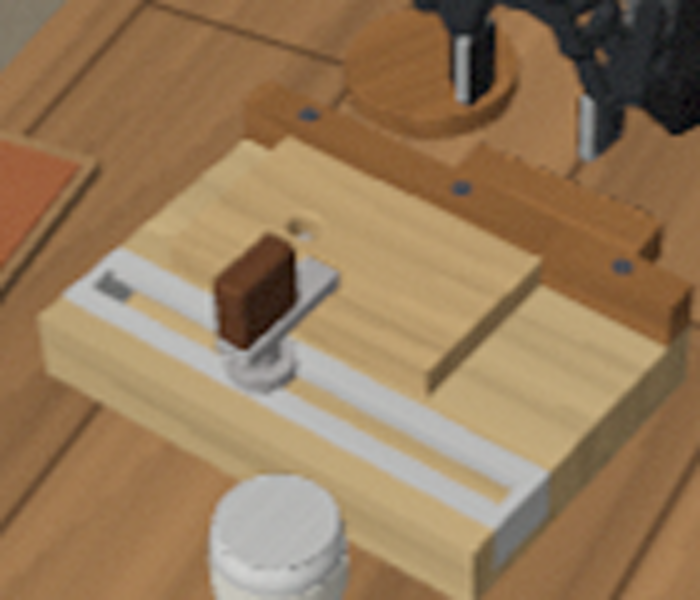

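View pics/t19f.png

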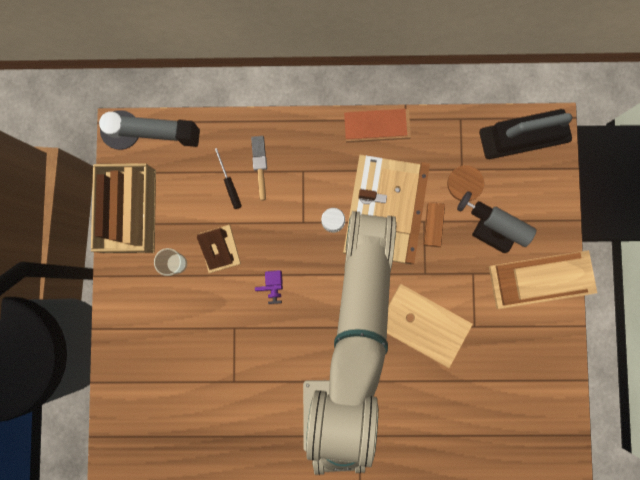

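The pictures show the dog seated and turned with its arm over the blank, the blank flat on the pin and along the fence, and everything else where it was. I'll hand the job in.

```bash
python3 -c "
from plant import env
print(env.close_job())"
```

```text
the job is handed in; nothing more can be done
None
```

I finished the job and handed it in at about 30 s of the 61 s limit.

- **Blank:** I pushed it against the fence and along it without lifting until it dropped over the pin. The last depth fit shows it flat, with a tilt under 0.003 and its top at 66 mm. The pin is visible in its hole and its edge lies along the fence.
- **Dog:** I pulled it out of the holder along its own axis and lowered it lengthwise into the slot. The collar touched the rails at about the expected height. I turned it 90° and let go. The last views show the collar on the rails and the arm over the blank, square to the slot by eye.
- **Other things:** In the last top view, everything else looks to be where it started. The robot is clear of it all, about 210 mm above the place where it let go.

**Checks that disagreed:**
- **Jig position:** The side camera put the jig about 3 mm and 0.013 rad off the top camera's fit, and the wrist camera was several millimetres off. I used the top camera's fit, and the contacts agreed with it.
- **Sideways force:** A load of about 5 N built up at the end of the turn. I eased it off before opening the gripper.

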